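# Lay up a carving panel on the workboard and lock it with bench dogs

## Task

Lay up the boards for a carving panel: first lift out the bench dog left standing in the corner of the workboard and park it fully down in its rack, then slide every board on the workboard into that corner, flat all the way, all side by side: the first one's long edge against the short side fence, the others closed up to it, every far end square against the back fence. Then take both dogs from the rack and stand them, fully down, in the two dog holes of the row directly behind the last board, so that the boards cannot slide apart, all without disturbing the mug, mallet, gouge and caliper.

Things in the scene. Friction and masses are not known exactly. Their poses are not given: they have to be found in the camera images.
- workboard: fixed plywood workboard, 260 (x, away from the robot) x 630 (y, to the left) x 36 mm thick. Origin: centre of its underside, on the bench. Dark fences stand 20 mm above its top: back fence along the far edge, inner face at x = +100 mm; side fence along the left edge, inner face at y = +290 mm. A laid-up board has its origin at x = +20, y = +245, +155 or +65 mm.
- corner (a point): inner corner of the fences on the workboard's top face (z = 36 mm), axes as the workboard. Six rows of two 22 mm dog holes, right through to the bench, lie at workboard x = +65 and -25 mm, y = +187, +97, +7, -83, -173, -263 mm. With n boards closed up in the corner, row n from the side fence lies just behind the last board; a dog in it stands 3 mm clear of the board.
- hole2_far (a point): mouth (centre, on the workboard's upper face) of the far hole of the second row of dog holes, the row that lies free just behind the second board when two boards are laid up.
- hole2_near (a point): mouth (centre, on the workboard's upper face) of the near hole of the second row of dog holes, the row that lies free just behind the second board when two boards are laid up.
- hole3_far (a point): mouth (centre, on the workboard's upper face) of the far hole of the third row of dog holes, the row that lies free just behind the third board when three boards are laid up.
- hole3_near (a point): mouth (centre, on the workboard's upper face) of the near hole of the third row of dog holes, the row that lies free just behind the third board when three boards are laid up.
- board_lime: panel board, pale lime wood, flat rectangular 160 x 90 x 24 mm, 0.2 kg, too wide to be gripped flat; lies on the workboard. Origin: centre of its underside (36 mm above the bench when it lies on the workboard); x along its 160 mm length, y across its 90 mm width, z up. May be absent.
- board_cherry: panel board, mid-brown cherry wood, flat rectangular 160 x 90 x 24 mm, 0.2 kg, too wide to be gripped flat; lies on the workboard. Origin: centre of its underside (36 mm above the bench when it lies on the workboard); x along its 160 mm length, y across its 90 mm width, z up. May be absent.
- board_walnut: panel board, dark walnut wood, flat rectangular 160 x 90 x 24 mm, 0.2 kg, too wide to be gripped flat; lies on the workboard. Origin: centre of its underside (36 mm above the bench when it lies on the workboard); x along its 160 mm length, y across its 90 mm width, z up. May be absent.
- dog_rack: fixed wooden rack block for the dogs, 170 mm (x) x 60 mm (y) x 50 mm high, with a row of four 22 mm through holes along its x axis, at x = -60, -20, +20 and +60 mm; at the start one dog stands in the third, the others are empty. Origin: centre of its underside, on the bench.
- dog_a: bench dog: upright steel pin 20 mm in diameter with a chamfered foot and, from 88 to 120 mm above its foot, an aluminium head 30 mm in diameter with a red band; 0.16 kg. Origin: centre of its foot, on the bench (z = 0) when it stands in the rack or in a workboard hole; z up. At the start one dog (either) stands in the rack, the other in the far hole of the workboard's first row.
- dog_b: bench dog: upright steel pin 20 mm in diameter with a chamfered foot and, from 88 to 120 mm above its foot, an aluminium head 30 mm in diameter with a red band; 0.16 kg. Origin: centre of its foot, on the bench (z = 0) when it stands in the rack or in a workboard hole; z up. At the start one dog (either) stands in the rack, the other in the far hole of the workboard's first row.
- mug: bystander: white mug, 80 mm across, 95 mm high, beyond the workboard. Origin: centre of its underside.
- mallet: bystander: wooden carver's mallet standing on its round head, 90 mm across, 240 mm high, beyond the workboard. Origin: centre of its underside.
- gouge: bystander: carving gouge lying on the bench beyond the workboard, 250 mm long, 26 mm high. Origin: under the middle of its handle; x points to the blade.
- caliper: bystander: steel caliper lying flat on the bench beyond the workboard, 200 mm long, 9 mm high. Origin: centre of its beam, underside.
There are look-alikes about, which are no part of the job. What is shaped like the dog_a but purple is not meant. What is shaped like the board_cherry but red is not meant.

How it is judged:
By the outcome, as a careful person would: the job done as asked, in the order asked, and still so for the second after the job is handed in, with the robot touching nothing.
Of board_lime, board_cherry, board_walnut only 2 to 3 are there at a start; the rules pass over those that are not, and their reading is None.
At some moment in a run one of board_lime, board_cherry, board_walnut may be knocked a few centimetres aside while the robot is not near it.
It also fails if it takes over 208 s, if anything falls off the work surface, if the arm or the gripper's body presses on something with over 40 N, if the wrist force passes 120 N, or if a joint passes its speed limit or range.

## Robot

A 6-joint arm with a two-finger parallel gripper is mounted at the origin on the work surface. World frame = base frame: x ahead of the robot, y to its left, z up, the work surface at z = 0. Lengths are in mm, angles in rad, forces in N, time in s.
With the tool pointing down it reaches from about 400 to 825 mm from the base axis. Payload 7 kg.
Tool frame: the origin (TCP) lies midway between the tips of the shut fingers; the grasp point (between the pads) lies 19 mm behind it (manip.hold_point_z is the distance from the TCP to the grasp point, in mm); z points along the fingers, y is the line along which they close (so a half turn about z gives the same grasp; the last joint's range is limited). The gripper opens to 88 mm and grips with 3 to 60 N. Pads are 19 mm wide; open, the fingers measure 130 mm over their backs; the gripper's body (78 mm by 193 mm) begins 47 mm behind the grasp point.
Start: joints at [-0.931, 0.359, 0.012, 0, -1.224, -0.288], TCP at [232.57, -633.645, 226.561] pointing down, gripper open.
Joint ranges: [-3.07, 3.07], [-1.43, 2.12], [-1.02, 1.25], [-3.03, 1.67], [-3.05, -0], [-3.03, 3.03]. Speed limits (rad/s): [2.39, 2.39, 3.01, 3.14, 3.14, 3.14].

## Interface

Orientations are given as a unit quaternion [x, y, z, w].
In Python, from plant import readout, imaging, manip gives the robot as it stands.
- The arm moves only by the shell command python3 -m pendant 'ROWS' [FORCE]. ROWS is JSON, a list of rows, each an object with "hand": the opening, from -1 (shut) to 1 (fully open); "dp": the shift along the world's x, y, z each as a share of 0.4 m, from -1 to 1, a list of three; "rot": the turn, a rotation vector about the world's x, y, z each as a share of 180 degrees, from -1 to 1, a list of three. In form: [{"hand": hand, "dp": [dx, dy, dz], "rot": [wx, wy, wz]}, ...]. A call has 1 to 20 rows; each row is the pose to reach, as a shift and turn from the pose commanded when the call began, turning the shorter way round; what a row does not reach only later rows make up. A row lasts 1/10 s, in which the tool goes at most 50 mm and 8.59 degrees, less where a joint would pass 70% of its speed; a pose out of reach is approached as far as the arm can. A call with a number of a shift or a turn outside -1 to 1 is refused whole. A call with a gripper value outside its range is refused whole. The fingers move at their own pace and stop on an object; FORCE is the grip in N (left out, the last holds). Time passes only in rows, so rows that repeat a pose let the fingers close. It gives the time, the measured TCP pose, the force, the opening and the grip force at its end, in the units of the state.
- readout.get_state(): the state, without advancing time (a new reading comes with each control period).
- imaging.get_image(name): name is "side" or "top"; returns the picture (480x640x3 uint8, red, green, blue); there is no depth.
- imaging.get_calibration(name): a dict with "fx", "fy", "cx", "cy" (pixels), "position" and "attitude" of the camera in the world. Camera axes: x right, y down, z forward; pixel columns grow to the right and rows downward; lengths in mm; the calibration is good to about 2 mm. A picture is of the moment at which its call begins. get_calibration takes no time and is no camera call.
- manip.close_job(): hands the job in; it is judged then, once.
The state is a dict: "clock": time; "q": joint angles; "joint_vel": joint speeds; "joint_torque": joint torques, N m; "position": TCP position; "ee_rot": TCP orientation; "wrist_force": force on the tool from outside, world axes, zero at the start; "moment": the same for the moment, N m; "grip_width": finger opening in mm; "gripper_force": force on a finger pad.
Only numpy, scipy, OpenCV 4.12 (cv2) and the standard library are available. Lean on these libraries where they do the work, as an engineer would, in place of code of your own. Each camera call takes 0.05 s, during which the arm holds its last target. There are 200 camera calls.

## Working session

There is one attempt and no reset: what is moved stays moved. The work goes in short steps, Python scripts to look and compute and a shell command to move; the robot and the scene stay as the last step left them, time stands still between calls to the robot, and variables do not carry over. Pictures are saved under pics/ and viewed, at most 14 in all, crops included, and the job is handed in when it is done.

```bash
ls; mkdir -p pics; python3 - <<'E'
from plant import readout, imaging, manip
import cv2
for n in("top","side"):
    im=imaging.get_image(n);cv2.imwrite(f"pics/{n}0.png",im[:,:,::-1]);c=imaging.get_calibration(n);print(n,c)
print(readout.get_state())
E
```

```text
pics
top {'fx': 510.78883341137436, 'fy': 510.78883341137436, 'cx': 318.21911598925954, 'cy': 243.29088474032093, 'position': array([ 378.03232175,   17.250094  , 1139.29500874]), 'attitude': array([ 0.71054361, -0.70069801,  0.04467465, -0.04641388])}
side {'fx': 554.5367748457521, 'fy': 554.5367748457521, 'cx': 318.6246815922442, 'cy': 242.2869916403411, 'position': array([-83.19906012, 836.28678254, 829.20387614]), 'attitude': array([-0.27568273,  0.85320753, -0.4193028 ,  0.14220092])}
{'clock': 0.1, 'q': array([-9.30915996e-01,  3.59314646e-01,  1.11648051e-02, -3.19661914e-04,
       -1.22410086e+00, -2.88130661e-01]), 'joint_vel': array([-0.00035578, -0.00282499,  0.00143518,  0.00150874,  0.00056831,
        0.00113489]), 'joint_torque': array([ 4.44035140e-04, -5.84162164e+01,  2.93753707e+01,  7.01552868e+00,
        1.01687363e-02, -7.44219960e-05]), 'position': array([ 232.41440308, -633.26393868,  225.7210067 ]), 'ee_rot': array([-1.74915917e-01,  9.84583095e-01,  7.17557237e-04, -1.91049669e-04]), 'wrist_force': array([-0.60736946, -0.3667142 ,  0.33416392]), 'moment': array([ 0.072627  , -0.03553245, -0.01018898]), 'gripper_force': 0.0, 'grip_width': 88.01828672370341}
```

View pics/top0.png

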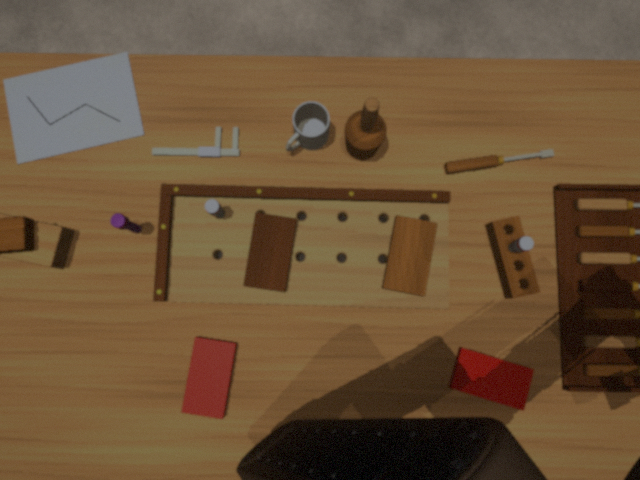

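View pics/side0.png

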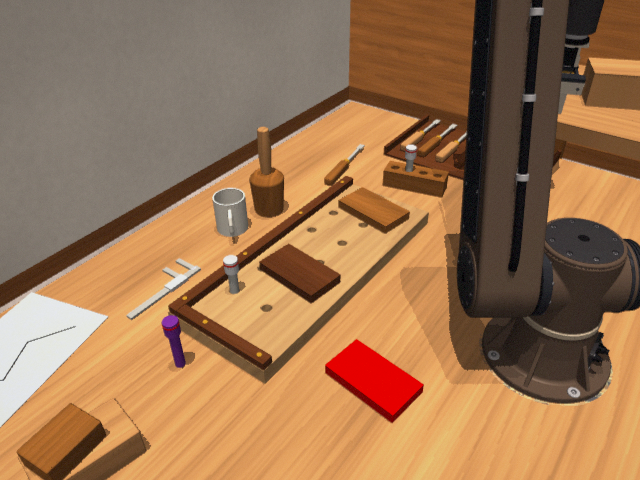

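The top view shows the workboard with its fence corner at about (170,192). One dog stands at (213,207) and the other is in the rack at (525,243). There are only two boards: walnut at (271,252) and cherry at (410,255). Row 2 is therefore the target. Next I'll take enlarged crops.

```bash
python3 - <<'E'
import cv2
t=cv2.imread("pics/top0.png");s=cv2.imread("pics/side0.png")
def crop(im,x,y,w,h,k,n):
    c=cv2.resize(im[y:y+h,x:x+w],None,fx=k,fy=k,interpolation=cv2.INTER_CUBIC)
    c=cv2.convertScaleAbs(c,alpha=1.4,beta=15)
    cv2.imwrite(n,c)
crop(t,150,175,200,140,4,"pics/c1.png");crop(t,370,175,180,140,4,"pics/c2.png");crop(s,160,130,300,225,2.66,"pics/c3.png")
E
```

```text
(no output)
```

View pics/c1.png

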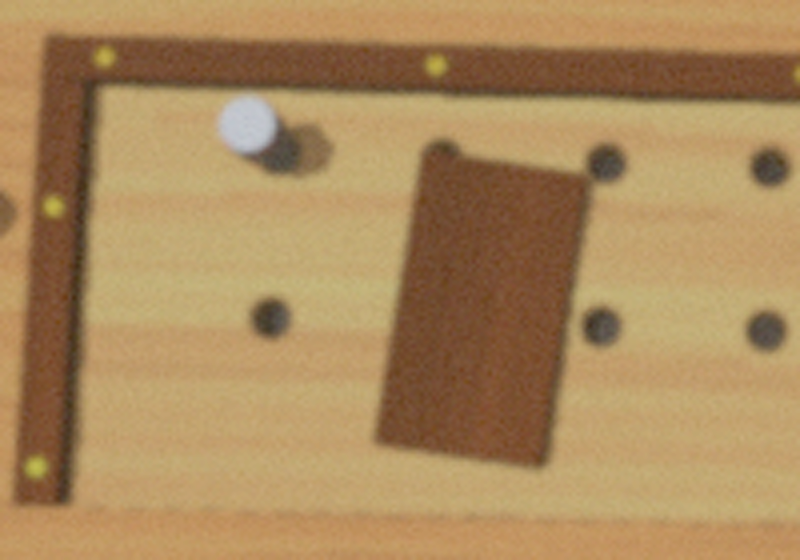

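View pics/c2.png

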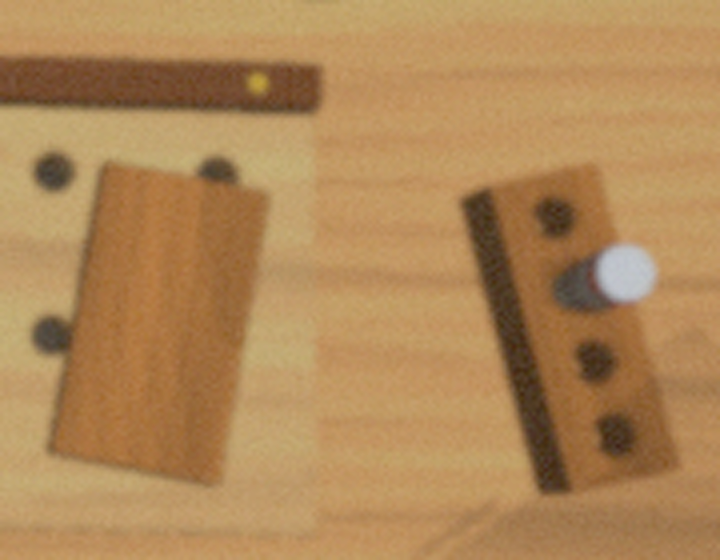

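View pics/c3.png

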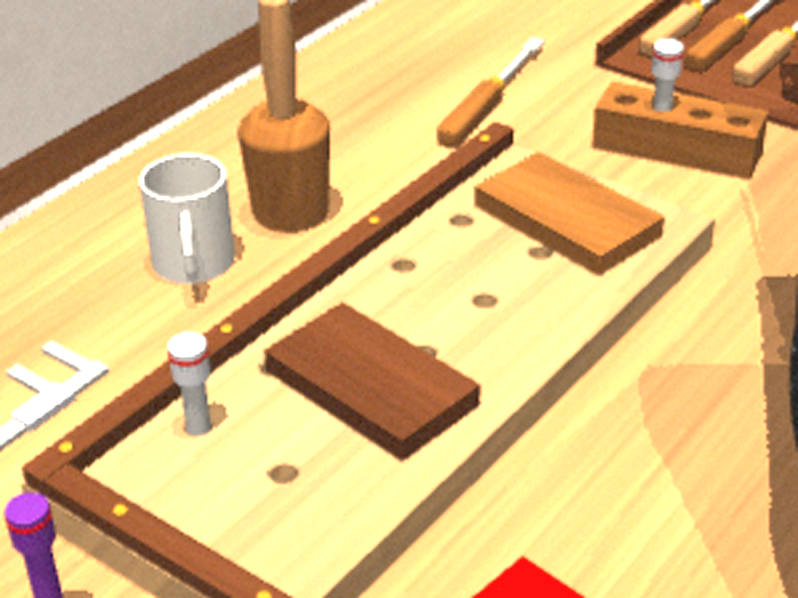

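```bash
cat > h.py <<'E'
import numpy as np, cv2
from scipy.spatial.transform import Rotation as R
from scipy.optimize import least_squares
from plant import readout, imaging, manip
cal={n:imaging.get_calibration(n) for n in("top","side")}
def ray(n,p):
    c=cal[n];d=np.array([(p[0]-c["cx"])/c["fx"],(p[1]-c["cy"])/c["fy"],1])
    return np.array(c["position"]),R.from_quat(c["attitude"]).apply(d)
def onz(n,p,z):
    o,d=ray(n,p);return (o+d*(z-o[2])/d[2])
def proj(n,P):
    c=cal[n];v=R.from_quat(c["attitude"]).inv().apply(np.atleast_2d(P)-c["position"])
    return np.c_[v[:,0]/v[:,2]*c["fx"]+c["cx"],v[:,1]/v[:,2]*c["fy"]+c["cy"]]
def tri(pt,ps):
    o1,d1=ray("top",pt);o2,d2=ray("side",ps)
    st=np.linalg.lstsq(np.c_[d1,-d2],o2-o1,rcond=None)[0]
    a=o1+d1*st[0];b=o2+d2*st[1];return (a+b)/2,np.linalg.norm(a-b)
def fit2d(M,W):
    m=M.mean(0);w=W.mean(0);H=(M-m).T@(W-w)
    th=np.arctan2(H[0,1]-H[1,0],H[0,0]+H[1,1]);c,s=np.cos(th),np.sin(th)
    t=w-np.array([[c,-s],[s,c]])@m
    Rm=np.array([[c,-s],[s,c]]);return t,th,np.linalg.norm((M@Rm.T+t)-W,axis=1)
E
python3 - <<'E'
from h import *
np.set_printoptions(precision=1,suppress=True)
u=lambda l,x,y,k:(np.array(l,float)+.5)/k-.5+np.array([x,y])
c1=lambda *l:u(l,150,175,4);c2=lambda *l:u(l,370,175,4);c3=lambda *l:u(l,160,130,2.66)
Y={i+1:y for i,y in enumerate([187,97,7,-83,-173,-263])}
T=[(c1(270,319),-25,1),(c1(607,163),65,3),(c1(602,327),-25,3),(c1(770,167),65,4),(c1(767,331),-25,4),(c2(54,172),65,5)]
S=[(c3(284,473),-25,1),(c3(403,265),65,4),(c3(461,220),65,5),(c3(485,300),-25,4)]
for n,L in(("top",T),("side",S)):
    M=np.array([[x,Y[r]] for _,x,r in L]);W=np.array([onz(n,p,36)[:2] for p,_,_ in L]);print(n,*fit2d(M,W))
print("tri holes",[tri(a,b) for a,b in [(T[0][0],S[0][0]),(T[3][0],S[1][0]),(T[4][0],S[3][0]),(T[5][0],S[2][0])]])
print("dogs",tri(c1(247,125),c3(188,343)),tri(c2(626,273),c3(668,47)))
rt=[c2(556,215),c2(597,362),c2(617,434)];rs=[c3(626,99),c3(702,113),c3(738,120)]
print("rack",[tri(a,b) for a,b in zip(rt,rs)])
for n,p in(("top",rt),("side",rs)):
    print(n,*fit2d(np.array([[60,0],[-20,0],[-60,0.]]),np.array([onz(n,q,50)[:2] for q in p])))
B=np.array([[80,45],[80,-45],[-80,-45],[-80,45.]])
for nm,t,s in(("wal",[c1(428,148),c1(590,177),c1(545,466),c1(377,440)],[c3(266,354),c3(343,305),c3(479,391),c3(403,446)]),("che",[c2(108,162),c2(270,190),c2(220,485),c2(50,452)],[c3(475,187),c3(540,154),c3(663,216),c3(599,260)])):
    print(nm,*fit2d(B,np.array([onz("top",q,60)[:2] for q in t])),*fit2d(B,np.array([onz("side",q,60)[:2] for q in s])),[tri(a,b)[0] for a,b in zip(t,s)])
E
```

```text
top [516.9  52.9] -0.010649305575202498 [0.2 0.5 0.3 0.3 0.1 0.4]
side [515.8  56.8] -0.010112526659257968 [0.5 0.6 0.5 0.3]
tri holes [(array([494.5, 241.2,  33.1]), np.float64(1.0654796806051763)), (array([582.5, -30.4,  32.6]), np.float64(1.433099657932015)), (array([491.6, -29.6,  33. ]), np.float64(0.8090906368194645)), (array([ 580.8, -120.6,   32.8]), np.float64(1.2354714183482578))]
dogs (array([584.5, 239.5, 118.7]), np.float64(1.0082417600449405)) (array([ 518. , -398.8,  115.7]), np.float64(1.4064581812211765))
rack [(array([ 557.9, -391. ,   45.7]), np.float64(0.396770522567693)), (array([ 478.3, -410.1,   46.2]), np.float64(0.4465664502671839)), (array([ 440.5, -418.9,   46.4]), np.float64(1.1377795694638877))]
top [ 498.2 -403.7] 0.23742620036372916 [0.8 0.7 0.1]
side [ 495.8 -398.9] 0.24052816598270463 [0.2 1.2 1.1]
wal [499.5 121.3] -0.1407186194431674 [0.5 2.7 1.5 1.4] [493.9 131.7] -0.14439743529634524 [1.9 0.8 2.4 1.3] [array([586.4, 155.3,  50.3]), array([572.5,  67.9,  52.5]), array([416.6,  88.8,  47.9]), array([428. , 177.8,  49.4])]
che [ 495.9 -174.7] -0.18494185481005537 [2.  1.1 0.6 0.7] [ 493.4 -168.6] -0.18817938772645368 [1.7 2.9 4.5 2.8] [array([ 582.7, -146.7,   55.6]), array([ 567.4, -235.1,   53.4]), array([ 410.6, -204.2,   57.6]), array([ 426.6, -115.5,   53.1])]
```

There are two boards, so row 2 is the target. I estimate the workboard at about (516.4, 54.8, -0.010) and the rack at about (497, -401.3, 0.239). I'm moving to the corner dog.

```bash
python3 -m pendant '[{"hand":0.3,"dp":[0.35,1,0],"rot":[0,0,-0.115]},{"hand":0.3,"dp":[0.35,1,0],"rot":[0,0,-0.115]},{"hand":0.3,"dp":[0.35,1,0],"rot":[0,0,-0.115]},{"hand":0.3,"dp":[0.35,1,0],"rot":[0,0,-0.115]},{"hand":0.3,"dp":[0.35,1,0],"rot":[0,0,-0.115]},{"hand":0.3,"dp":[0.35,1,0],"rot":[0,0,-0.115]},{"hand":0.3,"dp":[0.35,1,0],"rot":[0,0,-0.115]},{"hand":0.3,"dp":[0.35,1,0],"rot":[0,0,-0.115]},{"hand":0.3,"dp":[0.35,1,0],"rot":[0,0,-0.115]}]' 25
python3 -m pendant '[{"hand":0.3,"dp":[0.4,1,0],"rot":[0,0,0]},{"hand":0.3,"dp":[0.4,1,0],"rot":[0,0,0]},{"hand":0.3,"dp":[0.4,1,0],"rot":[0,0,0]},{"hand":0.3,"dp":[0.4,1,0],"rot":[0,0,0]},{"hand":0.3,"dp":[0.4,1,0],"rot":[0,0,0]},{"hand":0.3,"dp":[0.4,1,0],"rot":[0,0,0]},{"hand":0.3,"dp":[0.4,1,0],"rot":[0,0,0]},{"hand":0.3,"dp":[0.4,1,0],"rot":[0,0,0]},{"hand":0.3,"dp":[0.4,1,0],"rot":[0,0,0]},{"hand":0.3,"dp":[0.4,1,0],"rot":[0,0,0]}]'; python3 -c "
from plant import readout;print(readout.get_state()['q'])"
```

```text
clock: 1.0
position: [372.9, -230.9, 226.7]
ee_rot: [0.004, 1.0, 0.0, 0.0]
wrist_force: [1.3, -0.7, -0.2]
grip_width: 57.0
gripper_force: 0.0
clock: 2.0
position: [533.5, 169.7, 225.3]
ee_rot: [0.003, 1.0, -0.0, -0.001]
wrist_force: [-0.4, -0.2, 0.4]
grip_width: 56.9
gripper_force: 0.0
[ 6.57605354e-01  1.71630644e-01 -2.46348704e-01  6.04404151e-06
 -1.15411802e+00 -2.23503070e+00]
```

```bash
python3 -m pendant '[{"hand":0.3,"dp":[0,0,0],"rot":[0,0,0]},{"hand":0.3,"dp":[0,0,0],"rot":[0,0,0]}]'; python3 - <<'E'
from h import *
for i in range(3):
    imaging.get_image("top");s=readout.get_state();print(s["position"],s["q"])
E
```

```text
clock: 2.2
position: [532.1, 165.7, 226.3]
ee_rot: [0.005, 1.0, -0.0, -0.0]
wrist_force: [0.0, -0.5, -0.4]
grip_width: 57.1
gripper_force: 0.0
[532.17147044 165.489589   226.57888563] [ 6.52751334e-01  1.65955145e-01 -2.50401806e-01 -1.16256744e-04
 -1.15466773e+00 -2.23374600e+00]
[532.27386468 165.42446571 226.76203656] [ 6.52587569e-01  1.65693395e-01 -2.50326672e-01 -3.46416641e-05
 -1.15458391e+00 -2.23379044e+00]
[532.35081075 165.44161484 226.87809277] [ 6.52533384e-01  1.65601576e-01 -2.50172036e-01 -2.09393009e-05
 -1.15459441e+00 -2.23383299e+00]
```

```bash
python3 -m pendant '[{"hand":0.3,"dp":[0.129,0.185,0],"rot":[0,0,0]},{"hand":0.3,"dp":[0.129,0.185,0],"rot":[0,0,0]},{"hand":0.3,"dp":[0.129,0.185,0],"rot":[0,0,0]},{"hand":0.3,"dp":[0.129,0.185,-0.1],"rot":[0,0,0]},{"hand":0.3,"dp":[0.129,0.185,-0.2],"rot":[0,0,0]},{"hand":0.3,"dp":[0.129,0.185,-0.3],"rot":[0,0,0]},{"hand":0.3,"dp":[0.129,0.185,-0.354],"rot":[0,0,0]},{"hand":0.3,"dp":[0.129,0.185,-0.354],"rot":[0,0,0]},{"hand":0.3,"dp":[0.129,0.185,-0.354],"rot":[0,0,0]},{"hand":0.3,"dp":[0.129,0.185,-0.354],"rot":[0,0,0]}]'
python3 - <<'E'
from h import *
for n in("top","side"):
    im=imaging.get_image(n)[:,:,::-1].copy();np.save(f"{n}1.npy",im)
s=readout.get_state();print(s["position"],s["wrist_force"])
t=np.load("top1.npy");sd=np.load("side1.npy")
a=cv2.resize(t[170:290,150:350],(400,240));a=cv2.resize(t[170:280,150:250],None,fx=4,fy=4,interpolation=cv2.INTER_CUBIC)
b=cv2.resize(sd[220:330,180:280],None,fx=4,fy=4,interpolation=cv2.INTER_CUBIC)
cv2.imwrite("pics/d1.png",cv2.convertScaleAbs(np.hstack([a,b]),alpha=1.3,beta=10))
E
```

```text
clock: 3.35
position: [585.3, 240.7, 87.1]
ee_rot: [0.005, 1.0, 0.001, 0.001]
wrist_force: [0.5, 1.0, 0.0]
grip_width: 56.9
gripper_force: 0.0
[585.07852282 240.8295215   86.96214225] [ 0.35744221 -0.18563927 -0.11283108]
```

View pics/d1.png

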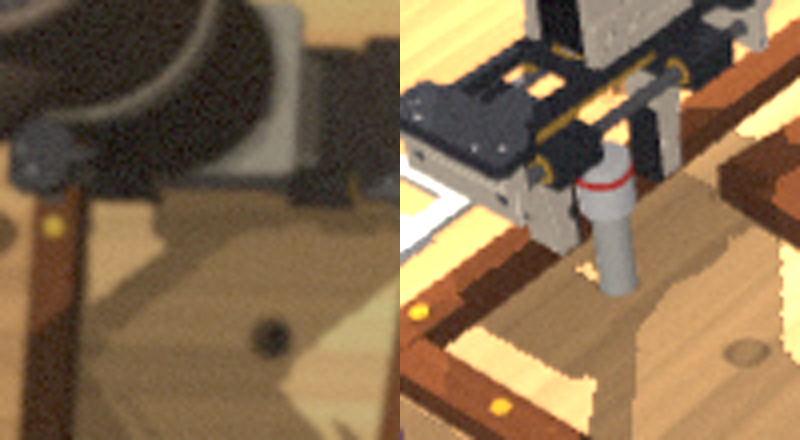

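The side view shows the dog's head between the open fingers. I'm closing on it.

```bash
python3 -m pendant '[{"hand":-0.5,"dp":[0,0,0],"rot":[0,0,0]},{"hand":-0.5,"dp":[0,0,0],"rot":[0,0,0]},{"hand":-0.5,"dp":[0,0,0],"rot":[0,0,0]},{"hand":-0.5,"dp":[0,0,0],"rot":[0,0,0]},{"hand":-0.5,"dp":[0,0,0],"rot":[0,0,0]},{"hand":-0.5,"dp":[0,0,0],"rot":[0,0,0]},{"hand":-0.5,"dp":[0,0,0],"rot":[0,0,0]},{"hand":-0.5,"dp":[0,0,0],"rot":[0,0,0]}]' 25; python3 - <<'E'
from h import *
s=readout.get_state();print(s["position"],s["wrist_force"],s["moment"],s["grip_width"])
E
```

```text
clock: 4.25
position: [584.2, 240.5, 85.0]
ee_rot: [0.005, 1.0, 0.0, 0.0]
wrist_force: [-0.7, 0.5, 2.5]
grip_width: 29.4
gripper_force: 25.0
[584.24989432 240.45327895  85.04442913] [-0.72780072  0.52696315  2.48295874] [0.17943981 0.05199012 0.03841628] 29.423220798461006
```

```bash
python3 -m pendant '[{"hand":-0.5,"dp":[0,0,0.06],"rot":[0,0,0]},{"hand":-0.5,"dp":[0,0,0.14],"rot":[0,0,0]},{"hand":-0.5,"dp":[0,0,0.24],"rot":[0,0,0]},{"hand":-0.5,"dp":[0,0,0.35],"rot":[0,0,0]},{"hand":-0.5,"dp":[0,0,0.35],"rot":[0,0,0]},{"hand":-0.5,"dp":[-0.02,-0.1,0.35],"rot":[0,0,0]},{"hand":-0.5,"dp":[-0.04,-0.2,0.35],"rot":[0,0,0]},{"hand":-0.5,"dp":[-0.06,-0.3,0.35],"rot":[0,0,0]},{"hand":-0.5,"dp":[-0.09,-0.4,0.35],"rot":[0,0,0]},{"hand":-0.5,"dp":[-0.11,-0.5,0.35],"rot":[0,0,0]},{"hand":-0.5,"dp":[-0.13,-0.6,0.35],"rot":[0,0,0]},{"hand":-0.5,"dp":[-0.15,-0.7,0.35],"rot":[0,0,0]},{"hand":-0.5,"dp":[-0.17,-0.8,0.35],"rot":[0,0,0]},{"hand":-0.5,"dp":[-0.18,-0.825,0.35],"rot":[0,0,0]},{"hand":-0.5,"dp":[-0.18,-0.825,0.35],"rot":[0,0,0]}]' 25
python3 -m pendant '[{"hand":-0.5,"dp":[-0.02,-0.1,0],"rot":[0,0,0.02]},{"hand":-0.5,"dp":[-0.04,-0.2,0],"rot":[0,0,0.04]},{"hand":-0.5,"dp":[-0.06,-0.3,0],"rot":[0,0,0.06]},{"hand":-0.5,"dp":[-0.09,-0.4,0],"rot":[0,0,0.078]},{"hand":-0.5,"dp":[-0.11,-0.5,0],"rot":[0,0,0.078]},{"hand":-0.5,"dp":[-0.13,-0.6,0],"rot":[0,0,0.078]},{"hand":-0.5,"dp":[-0.15,-0.7,0],"rot":[0,0,0.078]},{"hand":-0.5,"dp":[-0.17,-0.8,0],"rot":[0,0,0.078]},{"hand":-0.5,"dp":[-0.18,-0.824,0],"rot":[0,0,0.078]},{"hand":-0.5,"dp":[-0.18,-0.824,0],"rot":[0,0,0.078]},{"hand":-0.5,"dp":[-0.18,-0.824,0],"rot":[0,0,0.078]},{"hand":-0.5,"dp":[-0.18,-0.824,0],"rot":[0,0,0.078]}]'
cat > snap.py <<'E'
# usage: snap.py out tx ty sx sy w h k : crops of top and side, side by side
from h import *
import sys
o=sys.argv[1];tx,ty,sx,sy,w,h=map(int,sys.argv[2:8]);k=float(sys.argv[8])
f=lambda n,x,y:cv2.resize(imaging.get_image(n)[y:y+h,x:x+w,::-1],None,fx=k,fy=k,interpolation=cv2.INTER_CUBIC)
cv2.imwrite(o,cv2.convertScaleAbs(np.hstack([f("top",tx,ty),f("side",sx,sy)]),alpha=1.3,beta=10))
s=readout.get_state();print(s["clock"],s["position"].round(1),s["wrist_force"].round(1),s["moment"].round(2),s["q"].round(2),s["grip_width"])
E
python3 snap.py pics/e1.png 470 200 370 110 100 110 4
```

```text
clock: 5.75
position: [511.2, -91.1, 224.6]
ee_rot: [0.006, 1.0, 0.0, -0.0]
wrist_force: [0.1, 0.3, -1.5]
grip_width: 29.4
gripper_force: 25.0
clock: 6.95
position: [440.9, -418.0, 224.9]
ee_rot: [-0.118, 0.993, 0.0, 0.0]
wrist_force: [0.5, 0.3, -1.6]
grip_width: 29.4
gripper_force: 25.0
7.05 [ 440.9 -418.1  225.2] [-0.2 -0.8 -2.2] [-0.04  0.04  0.03] [-0.44  0.25 -0.15 -0.   -1.18 -0.9 ] 29.961246475989753
```

View pics/e1.png

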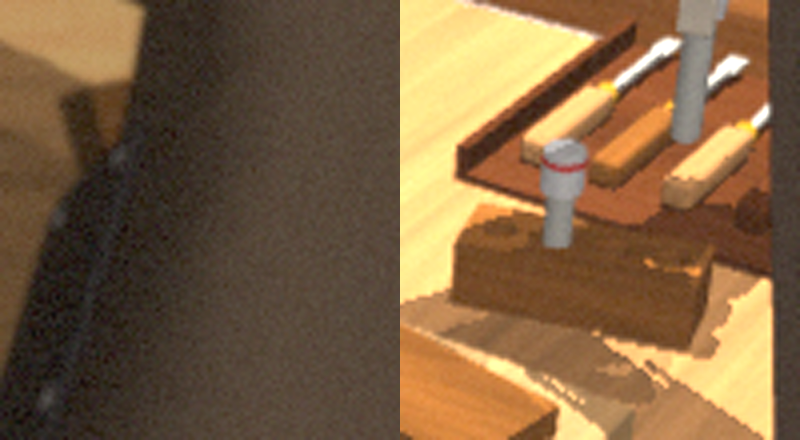

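```bash
python3 - <<'E'
from h import *
np.set_printoptions(precision=1,suppress=True)
P=np.array([440.6,-418.3,140.]);a=np.linspace(0,6.28,60)
for r in(7.5,10):
    e=proj("side",P+np.c_[r*np.cos(a),r*np.sin(a),0*a]);print(r,"x",e[:,0].min(),e[:,0].max(),"ymax",e[:,1].max())
e=proj("side",P+[0,0,20]);print("axis at +20",e)
print("obs axis x",370+286.5/4," bottom y",110+143/4)
print("holes pred",proj("side",[[440.3,-419,50],[478.3,-410.1,50]]), "obs",(738+.5)/2.66+159.5,(120.5)/2.66+129.5,(702.5)/2.66+159.5,(113.5)/2.66+129.5)
J=proj("side",[[440.3,-419,50],[441.3,-419,50],[440.3,-418,50]]);print(J[1]-J[0],J[2]-J[0])
E
```

```text
7.5 x 438.5305671635068 444.29532319716037 ymax 145.48204187725958
10 x 437.5717371786853 445.2578184891595 ymax 145.92770056752448
axis at +20 [[442.3 137.3]]
obs axis x 441.625  bottom y 145.75
holes pred [[437.6 173.7]
 [423.6 171. ]] obs 437.1315789473684 174.80075187969925 423.59774436090225 172.1691729323308
[-0.3 -0.1] [-0.2  0.2]
```

```bash
python3 -m pendant '[{"hand":-0.5,"dp":[-0.004,0.004,-0.08],"rot":[0,0,0]},{"hand":-0.5,"dp":[-0.004,0.004,-0.16],"rot":[0,0,0]},{"hand":-0.5,"dp":[-0.004,0.004,-0.20],"rot":[0,0,0]},{"hand":-0.5,"dp":[-0.004,0.004,-0.215],"rot":[0,0,0]},{"hand":-0.5,"dp":[-0.004,0.004,-0.215],"rot":[0,0,0]},{"hand":-0.5,"dp":[-0.004,0.004,-0.215],"rot":[0,0,0]}]' 25
python3 snap.py pics/e2.png 470 200 400 125 60 60 6.6
```

```text
clock: 7.65
position: [439.4, -417.9, 140.2]
ee_rot: [-0.118, 0.993, -0.001, 0.001]
wrist_force: [-0.9, 0.5, -1.0]
grip_width: 29.8
gripper_force: 25.0
7.75 [ 439.4 -418.   140.4] [-0.4 -0.3 -1.8] [ 0.04 -0.07  0.01] [-0.44  0.31 -0.26  0.   -0.99 -0.9 ] 29.46108785163788
```

View pics/e2.png

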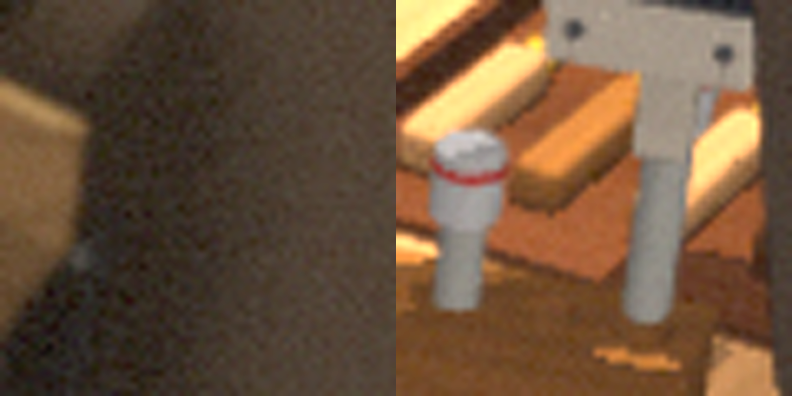

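```bash
python3 - <<'E'
from h import *
np.set_printoptions(precision=2,suppress=True)
a=np.linspace(0,6.28,90)
for y in(-418,-416.5):
  for z in(55.3,50):
    e=proj("side",np.array([439.4,y,z])+np.c_[8*np.cos(a),8*np.sin(a),0*a]);print(y,z,"ctr",e.mean(0),"xr",e[:,0].min(),e[:,0].max(),"ymax",e[:,1].max())
# hole centroid by dark pixels in the first side picture
s=cv2.imread("pics/side0.png").astype(int).sum(2)
print(s[170:181,430:446])
t=cv2.imread("pics/top0.png").astype(int).sum(2)
print(t[277:291,517:532])
E
```

```text
-418 55.3 ctr [437.92 172.21] xr 434.98204095018 440.92187067895566 ymax 173.71047212090954
-418 50 ctr [437.69 173.9 ] xr 434.7577607331817 440.68468745321286 ymax 175.39749034465282
-416.5 55.3 ctr [437.67 172.44] xr 434.73203645241546 440.6752705447993 ymax 173.94051704951173
-416.5 50 ctr [437.44 174.13] xr 434.5081450708036 440.4384613398769 ymax 175.6281108944521
[[323 326 287 287 281 285 280 289 280 290 264 272 262 233 221 230]
 [319 320 277 269 272 267 271 280 278 283 278 286 283 276 281 286]
 [306 304 305 267 256 270 266 268 273 267 274 267 272 271 272 275]
 [305 299 284 274 249 238 240 245 257 240 248 260 253 262 263 256]
 [314 310 306 225 197 164 149 147 154 181 198 219 235 253 259 265]
 [341 343 325 223 159 151 166 145 152 147 128 159 247 252 257 265]
 [321 324 327 286 236 197 193 185 182 176 157 230 273 273 277 277]
 [308 311 313 318 319 297 266 239 270 252 259 333 301 288 276 272]
 [299 301 311 304 310 302 314 324 314 325 328 329 336 291 287 234]
 [233 244 289 285 286 299 300 307 307 310 313 311 319 292 275 152]
 [145 156 147 164 191 241 257 288 289 280 287 305 306 315 
[... 192 characters left out ...]
2 178]
 [197 165 124 101  81 101  89  91  96  95 126 134 158 160 178]
 [192 168 126  84  74  95  94  64  92 101 120 144 149 160 169]
 [191 173 148  83  96  98  72  90  84  79 109 122 151 168 157]
 [199 191 167 109  73  68  92  97  91  81  96 119 147 146 163]
 [203 202 191 132  63  95  61  69 101  75  93 108 126 157 163]
 [194 210 182 126  88  90  79 103  74  69  85 114 145 161 163]
 [197 188 179 119  84  73  91  50  88  93 115 137 137 164 163]
 [195 188 163 132 107 100 102 103  78  88  87 139 145 155 178]
 [188 199 186 174 144 110 121 111 113 136 133 133 154 160 180]
 [205 202 200 190 179 160 128 139 146 139 150 155 161 164 153]
 [204 200 198 214 191 178 168 162 158 161 157 174 153 165 159]]
```

```bash
python3 - <<'E'
from h import *
np.set_printoptions(precision=2,suppress=True)
a=np.linspace(0,6.28,90)
def low(P,r):
    e=proj("side",np.array(P)+np.c_[r*np.cos(a),r*np.sin(a),0*a]);return np.array([(e[:,0].min()+e[:,0].max())/2,e[:,1].max()])
obs=np.array([400+62/6.6,125+308/6.6])-[.3,-.2]
s=least_squares(lambda v:low([*v,50],10)-obs,[518,-399]).x;print("dog from side pin",s)
hd=(np.array([668.5,47.5])/2.66+[159.5,129.5])-[.3,-.2]
print("dog head side",onz("side",hd,120), "top",onz("top",(np.array([626.5,273.5])/4+[369.5,174.5]),120))
print("ref dog1 head top",onz("top",(np.array([247.5,125.5])/4+[149.5,174.5]),120),"side",onz("side",np.array([188.5,343.5])/2.66+[159.5,129.5],120))
for h in((556,215),(597,362),(617,434)): print(onz("top",(np.array(h)+.5)/4+[369.5,174.5],50))
E
```

```text
dog from side pin [ 513.64 -391.65]
dog head side [ 515.05 -389.48  120.  ] top [ 516.77 -397.39  120.  ]
ref dog1 head top [583.8  238.88 120.  ] side [583.77 240.75 120.  ]
[ 557.35 -389.34   50.  ]
[ 478.1  -408.54   50.  ]
[ 439.82 -417.78   50.  ]
```

```bash
python3 -m pendant '[{"hand":-0.5,"dp":[0,0.004,0],"rot":[0,0,0]},{"hand":-0.5,"dp":[0,0.004,-0.005],"rot":[0,0,0]},{"hand":-0.5,"dp":[0,0.004,-0.01],"rot":[0,0,0]},{"hand":-0.5,"dp":[0,0.004,-0.015],"rot":[0,0,0]},{"hand":-0.5,"dp":[0,0.004,-0.02],"rot":[0,0,0]},{"hand":-0.5,"dp":[0,0.004,-0.02],"rot":[0,0,0]}]' 25; python3 -c "
from plant import readout;s=readout.get_state();print(s['moment'])"
```

```text
clock: 8.35
position: [438.3, -415.9, 130.5]
ee_rot: [-0.117, 0.993, 0.0, -0.0]
wrist_force: [0.5, 0.6, -0.6]
grip_width: 29.6
gripper_force: 25.0
[ 0.00336869  0.01465976 -0.02471344]
```

```bash
python3 -m pendant '[{"hand":-0.5,"dp":[0,0,-0.01],"rot":[0,0,0]},{"hand":-0.5,"dp":[0,0,-0.02],"rot":[0,0,0]},{"hand":-0.5,"dp":[0,0,-0.03],"rot":[0,0,0]},{"hand":-0.5,"dp":[0,0,-0.03],"rot":[0,0,0]},{"hand":-0.5,"dp":[0,0,-0.03],"rot":[0,0,0]}]' 25;  python3 -c "
from plant import readout;s=readout.get_state();print(s['moment'])"
```

```text
clock: 8.85
position: [438.5, -416.0, 118.8]
ee_rot: [-0.118, 0.993, 0.0, -0.0]
wrist_force: [-0.4, 0.3, -1.6]
grip_width: 29.3
gripper_force: 25.0
[ 0.01194271 -0.01763924 -0.00901774]
```

```bash
python3 -m pendant '[{"hand":-0.5,"dp":[0,0,-0.025],"rot":[0,0,0]},{"hand":-0.5,"dp":[0,0,-0.05],"rot":[0,0,0]},{"hand":-0.5,"dp":[0,0,-0.07],"rot":[0,0,0]},{"hand":-0.5,"dp":[0,0,-0.08],"rot":[0,0,0]},{"hand":-0.5,"dp":[0,0,-0.086],"rot":[0,0,0]},{"hand":-0.5,"dp":[0,0,-0.088],"rot":[0,0,0]},{"hand":-0.5,"dp":[0,0,-0.088],"rot":[0,0,0]}]' 25;  python3 -c "
from plant import readout;s=readout.get_state();print(s['moment'])"
```

```text
clock: 9.55
position: [438.7, -416.0, 85.0]
ee_rot: [-0.118, 0.993, -0.0, 0.0]
wrist_force: [-2.6, 3.1, 9.8]
grip_width: 29.1
gripper_force: 25.0
[1.7669545  1.03826559 0.02127075]
```

```bash
python3 -m pendant '[{"hand":0.3,"dp":[0,0,0.002],"rot":[0,0,0]},{"hand":0.3,"dp":[0,0,0.002],"rot":[0,0,0]},{"hand":0.3,"dp":[0,0,0.002],"rot":[0,0,0]},{"hand":0.3,"dp":[0,0,0.002],"rot":[0,0,0]},{"hand":0.3,"dp":[0,0,0.1],"rot":[0,0,0]},{"hand":0.3,"dp":[0,0,0.2],"rot":[0,0,0]},{"hand":0.3,"dp":[0,0,0.3],"rot":[0,0,0]},{"hand":0.3,"dp":[-0.1,0,0.36],"rot":[0,0,0]},{"hand":0.3,"dp":[-0.1,0,0.36],"rot":[0,0,0]}]' 25; python3 - <<'E'
from h import *
t=imaging.get_image("top")[:,:,::-1];s=imaging.get_image("side")[:,:,::-1]
cv2.imwrite("pics/f_top.png",t);cv2.imwrite("pics/f_side.png",s)
cv2.imwrite("pics/f1.png",cv2.convertScaleAbs(np.hstack([cv2.resize(t[170:320,150:550],(448,168)),cv2.resize(s[100:350,130:460],(330,250))[:168]]) ,alpha=1.3,beta=10))
a=cv2.resize(t[170:320,150:550],None,fx=2,fy=2);b=cv2.resize(s[120:320,150:470],None,fx=1.5,fy=1.5)
o=np.zeros((600,800,3),np.uint8);o[:300]=a;o[300:,:480]=b
cv2.imwrite("pics/f1.png",cv2.convertScaleAbs(o,alpha=1.3,beta=10));print(readout.get_state()["position"])
E
```

```text
clock: 10.45
position: [397.4, -416.9, 232.3]
ee_rot: [-0.117, 0.993, -0.002, 0.002]
wrist_force: [0.3, -0.6, -0.5]
grip_width: 57.1
gripper_force: 0.0
[ 398.26517382 -416.25111528  228.67552854]
```

View pics/f1.png

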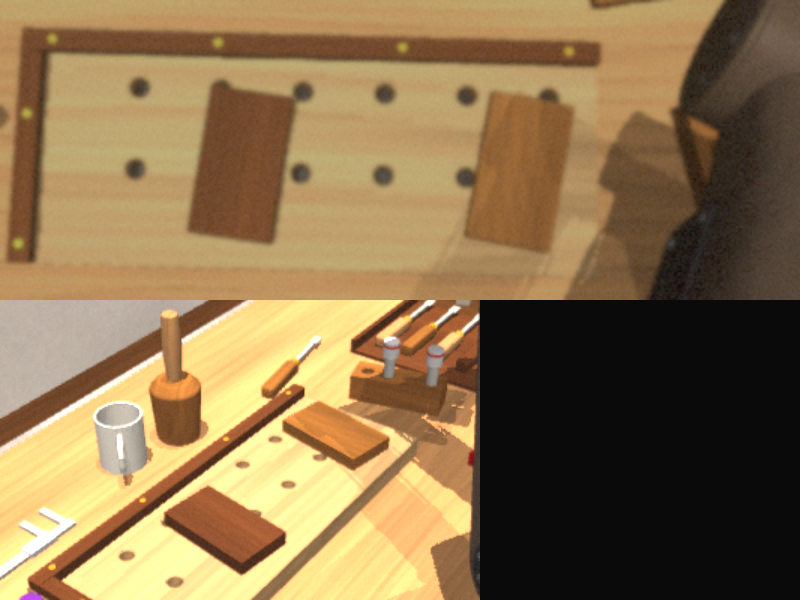

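The walnut is at crop (241,163) and the cherry at (519,171), both unmoved. Dog A now stands in the rack's near-end hole. Next I'll push the walnut to the side fence with the open fingers as a 130 mm bar.

```bash
python3 -m pendant '[{"hand":1,"dp":[0.2,1,0],"rot":[0,0,0.25]},{"hand":1,"dp":[0.2,1,0],"rot":[0,0,0.25]},{"hand":1,"dp":[0.2,1,0],"rot":[0,0,0.25]},{"hand":1,"dp":[0.2,1,0],"rot":[0,0,0.25]},{"hand":1,"dp":[0.2,1,0],"rot":[0,0,0.25]},{"hand":1,"dp":[0.2,1,0],"rot":[0,0,0.25]},{"hand":1,"dp":[0.2,1,0],"rot":[0,0,0.25]},{"hand":1,"dp":[0.2,1,0],"rot":[0,0,0.25]},{"hand":1,"dp":[0.2,1,0],"rot":[0,0,0.25]},{"hand":1,"dp":[0.2,1,0],"rot":[0,0,0.25]}]' 25
python3 -m pendant '[{"hand":1,"dp":[0.054,0.115,0],"rot":[0,0,0.172]},{"hand":1,"dp":[0.054,0.115,0],"rot":[0,0,0.172]},{"hand":1,"dp":[0.054,0.115,0],"rot":[0,0,0.172]},{"hand":1,"dp":[0.054,0.115,0],"rot":[0,0,0.172]},{"hand":1,"dp":[0.054,0.115,-0.1],"rot":[0,0,0.172]},{"hand":1,"dp":[0.054,0.115,-0.2],"rot":[0,0,0.172]},{"hand":1,"dp":[0.054,0.115,-0.3],"rot":[0,0,0.172]},{"hand":1,"dp":[0.054,0.115,-0.4],"rot":[0,0,0.172]},{"hand":1,"dp":[0.054,0.115,-0.46],"rot":[0,0,0.172]},{"hand":1,"dp":[0.054,0.115,-0.46],"rot":[0,0,0.172]},{"hand":1,"dp":[0.054,0.115,-0.46],"rot":[0,0,0.172]}]'
```

```text
clock: 11.55
position: [478.7, -14.1, 226.6]
ee_rot: [-0.49, 0.872, 0.0, -0.001]
wrist_force: [0.4, -0.6, -0.1]
grip_width: 87.6
gripper_force: 0.0
clock: 12.65
position: [500.2, 29.0, 43.7]
ee_rot: [-0.703, 0.711, 0.0, -0.001]
wrist_force: [0.1, -0.3, 0.4]
grip_width: 87.2
gripper_force: 0.0
```

```bash
python3 -m pendant '[{"hand":1,"dp":[0,0.05,0],"rot":[0,0,0]},{"hand":1,"dp":[0,0.08,0],"rot":[0,0,0]},{"hand":1,"dp":[0,0.1,0],"rot":[0,0,0]},{"hand":1,"dp":[0,0.12,0],"rot":[0,0,0]},{"hand":1,"dp":[0,0.14,0],"rot":[0,0,0]},{"hand":1,"dp":[0,0.16,0],"rot":[0,0,0]},{"hand":1,"dp":[0,0.185,0],"rot":[0,0,0]},{"hand":1,"dp":[0,0.21,0],"rot":[0,0,0]},{"hand":1,"dp":[0,0.235,0],"rot":[0,0,0]},{"hand":1,"dp":[0,0.26,0],"rot":[0,0,0]},{"hand":1,"dp":[0,0.285,0],"rot":[0,0,0]},{"hand":1,"dp":[0,0.31,0],"rot":[0,0,0]},{"hand":1,"dp":[0,0.335,0],"rot":[0,0,0]},{"hand":1,"dp":[0,0.36,0],"rot":[0,0,0]},{"hand":1,"dp":[0,0.385,0],"rot":[0,0,0]},{"hand":1,"dp":[0,0.41,0],"rot":[0,0,0]},{"hand":1,"dp":[0,0.435,0],"rot":[0,0,0]},{"hand":1,"dp":[0,0.46,0],"rot":[0,0,0]},{"hand":1,"dp":[0,0.48,0],"rot":[0,0,0]},{"hand":1,"dp":[0,0.5,0],"rot":[0,0,0]}]'
python3 -m pendant '[{"hand":1,"dp":[0,0.01,0],"rot":[0,0,0]},{"hand":1,"dp":[0,0.02,0],"rot":[0,0,0]},{"hand":1,"dp":[0,0.028,0],"rot":[0,0,0]},{"hand":1,"dp":[0,0.028,0],"rot":[0,0,0]}]'
```

```text
clock: 14.65
position: [500.1, 230.7, 43.7]
ee_rot: [-0.704, 0.71, -0.0, -0.0]
wrist_force: [1.5, -1.3, 0.2]
grip_width: 87.8
gripper_force: 0.5
clock: 15.05
position: [500.3, 241.6, 43.8]
ee_rot: [-0.704, 0.71, 0.0, 0.0]
wrist_force: [0.9, -0.9, 0.2]
grip_width: 87.4
gripper_force: 0.0
```

```bash
python3 -m pendant '[{"hand":1,"dp":[0,0.004,0],"rot":[0,0,0]},{"hand":1,"dp":[0,0.008,0],"rot":[0,0,0]},{"hand":1,"dp":[0,0.008,0],"rot":[0,0,0]},{"hand":1,"dp":[0,0.008,0],"rot":[0,0,0]}]'
python3 -m pendant '[{"hand":1,"dp":[0,0.003,0],"rot":[0,0,0]},{"hand":1,"dp":[0,0.005,0],"rot":[0,0,0]},{"hand":1,"dp":[0,0.005,0],"rot":[0,0,0]},{"hand":1,"dp":[0,0.005,0],"rot":[0,0,0]}]'
```

```text
clock: 15.45
position: [500.0, 243.8, 43.8]
ee_rot: [-0.704, 0.711, -0.0, -0.0]
wrist_force: [-0.8, -4.2, 2.6]
grip_width: 87.4
gripper_force: 2.2
clock: 15.85
position: [499.8, 243.9, 43.8]
ee_rot: [-0.703, 0.711, -0.001, -0.002]
wrist_force: [2.4, -11.5, 6.0]
grip_width: 87.5
gripper_force: 6.1
```

The walnut is flat against the side fence. Next I'll push it by its near end against the back fence.

```bash
python3 -m pendant '[{"hand":1,"dp":[0,-0.05,0],"rot":[0,0,0]},{"hand":1,"dp":[0,-0.06,0.07],"rot":[0,0,0]},{"hand":-0.4,"dp":[-0.05,-0.06,0.15],"rot":[0,0,0.05]},{"hand":-0.4,"dp":[-0.15,0,0.15],"rot":[0,0,0.5]},{"hand":-0.4,"dp":[-0.25,0.1,0.15],"rot":[0,0,0.5]},{"hand":-0.4,"dp":[-0.288,0.1265,0.15],"rot":[0,0,0.5]},{"hand":-0.4,"dp":[-0.288,0.1265,0.15],"rot":[0,0,0.5]},{"hand":-0.4,"dp":[-0.288,0.1265,0.15],"rot":[0,0,0.5]},{"hand":-0.4,"dp":[-0.288,0.1265,0.15],"rot":[0,0,0.5]},{"hand":-0.4,"dp":[-0.288,0.1265,0.15],"rot":[0,0,0.5]},{"hand":-0.4,"dp":[-0.288,0.1265,0.15],"rot":[0,0,0.5]},{"hand":-0.4,"dp":[-0.288,0.1265,0.15],"rot":[0,0,0.5]},{"hand":-0.4,"dp":[-0.288,0.1265,0.15],"rot":[0,0,0.5]},{"hand":-0.4,"dp":[-0.288,0.1265,0.15],"rot":[0,0,0.5]},{"hand":-0.4,"dp":[-0.288,0.1265,0.15],"rot":[0,0,0.5]},{"hand":-0.4,"dp":[-0.288,0.1265,0.15],"rot":[0,0,0.5]}]'; python3 - <<'E'
from h import *
t=imaging.get_image("top")[:,:,::-1];s=imaging.get_image("side")[:,:,::-1]
a=cv2.resize(t[170:320,150:550],None,fx=2,fy=2);b=cv2.resize(s[160:360,130:450],None,fx=1.5,fy=1.5)
o=np.zeros((600,800,3),np.uint8);o[:300]=a;o[300:,:480]=b
cv2.imwrite("pics/g1.png",cv2.convertScaleAbs(o,alpha=1.3,beta=10));s=readout.get_state();print(s["position"],s["q"])
E
```

```text
clock: 17.45
position: [385.0, 296.9, 103.8]
ee_rot: [1.0, -0.006, 0.0, -0.0]
wrist_force: [-0.1, -0.6, 0.4]
grip_width: 26.4
gripper_force: 0.0
[384.99427483 296.92448736 103.77381371] [ 1.06240614e+00  1.70177941e-01 -5.61903961e-01 -1.09078060e-04
 -8.38485767e-01  4.97896972e-01]
```

View pics/g1.png

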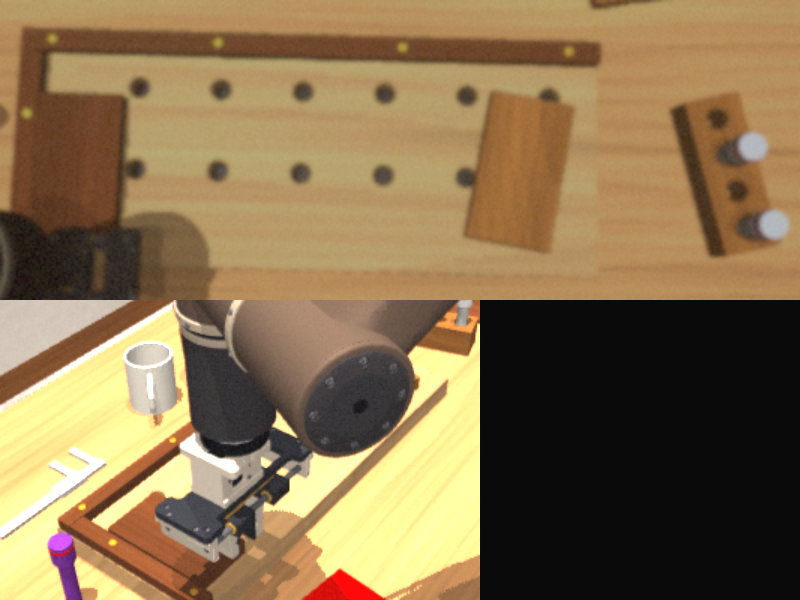

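The walnut now lies along the side fence and its far end is about 42 mm short of the back fence. I'm lowering and pushing in +x.

```bash
python3 -m pendant '[{"hand":-0.4,"dp":[0,0,-0.08],"rot":[0,0,0]},{"hand":-0.4,"dp":[0,0,-0.15],"rot":[0,0,0]},{"hand":-0.4,"dp":[0,0,-0.15],"rot":[0,0,0]},{"hand":-0.4,"dp":[0.02,0,-0.15],"rot":[0,0,0]},{"hand":-0.4,"dp":[0.04,0,-0.15],"rot":[0,0,0]},{"hand":-0.4,"dp":[0.06,0,-0.15],"rot":[0,0,0]},{"hand":-0.4,"dp":[0.08,0,-0.15],"rot":[0,0,0]},{"hand":-0.4,"dp":[0.1,0,-0.15],"rot":[0,0,0]},{"hand":-0.4,"dp":[0.12,0,-0.15],"rot":[0,0,0]},{"hand":-0.4,"dp":[0.135,0,-0.15],"rot":[0,0,0]},{"hand":-0.4,"dp":[0.145,0,-0.15],"rot":[0,0,0]},{"hand":-0.4,"dp":[0.145,0,-0.15],"rot":[0,0,0]}]'
python3 -m pendant '[{"hand":-0.4,"dp":[0.004,0,0],"rot":[0,0,0]},{"hand":-0.4,"dp":[0.008,0,0],"rot":[0,0,0]},{"hand":-0.4,"dp":[0.012,0,0],"rot":[0,0,0]},{"hand":-0.4,"dp":[0.012,0,0],"rot":[0,0,0]},{"hand":-0.4,"dp":[0.012,0,0],"rot":[0,0,0]}]'
```

```text
clock: 18.75
position: [443.6, 297.0, 43.7]
ee_rot: [1.0, -0.005, 0.0, -0.0]
wrist_force: [-0.5, 0.6, -0.2]
grip_width: 26.1
gripper_force: 0.0
clock: 19.25
position: [447.9, 297.0, 43.8]
ee_rot: [1.0, -0.005, 0.0, -0.0]
wrist_force: [-0.4, 0.5, 0.2]
grip_width: 26.2
gripper_force: 0.0
```

```bash
python3 -m pendant '[{"hand":-0.4,"dp":[0.005,0,0],"rot":[0,0,0]},{"hand":-0.4,"dp":[0.01,0,0],"rot":[0,0,0]},{"hand":-0.4,"dp":[0.01,0,0],"rot":[0,0,0]},{"hand":-0.4,"dp":[0.01,0,0],"rot":[0,0,0]}]'
python3 -m pendant '[{"hand":-0.4,"dp":[0.005,0,0],"rot":[0,0,0]},{"hand":-0.4,"dp":[0.005,0,0],"rot":[0,0,0]},{"hand":-0.4,"dp":[0.005,0,0],"rot":[0,0,0]}]'
```

```text
clock: 19.65
position: [450.2, 296.9, 43.8]
ee_rot: [1.0, -0.005, -0.001, 0.0]
wrist_force: [-12.4, 3.7, 8.2]
grip_width: 26.3
gripper_force: 6.0
clock: 19.95
position: [450.3, 296.8, 43.8]
ee_rot: [1.0, -0.005, -0.002, 0.0]
wrist_force: [-23.8, 5.2, 14.7]
grip_width: 25.8
gripper_force: 12.1
```

The walnut is seated in the corner. Next is the cherry.

```bash
python3 -m pendant '[{"hand":-0.4,"dp":[-0.05,0,0],"rot":[0,0,0]},{"hand":-0.4,"dp":[-0.06,0,0.1],"rot":[0,0,0]},{"hand":0,"dp":[-0.05,-0.08,0.2],"rot":[0,0,-0.05]},{"hand":1,"dp":[0,-0.2,0.2],"rot":[0,0,-0.1]},{"hand":1,"dp":[0.09,-1,0.2],"rot":[0,0,-0.5]},{"hand":1,"dp":[0.09,-1,0.2],"rot":[0,0,-0.5]},{"hand":1,"dp":[0.09,-1,0.2],"rot":[0,0,-0.5]},{"hand":1,"dp":[0.09,-1,0.2],"rot":[0,0,-0.5]},{"hand":1,"dp":[0.09,-1,0.2],"rot":[0,0,-0.5]},{"hand":1,"dp":[0.09,-1,0.2],"rot":[0,0,-0.5]},{"hand":1,"dp":[0.09,-1,0.2],"rot":[0,0,-0.5]},{"hand":1,"dp":[0.09,-1,0.2],"rot":[0,0,-0.5]},{"hand":1,"dp":[0.09,-1,0.2],"rot":[0,0,-0.5]},{"hand":1,"dp":[0.09,-1,0.2],"rot":[0,0,-0.5]},{"hand":1,"dp":[0.09,-1,0.2],"rot":[0,0,-0.5]},{"hand":1,"dp":[0.09,-1,0.2],"rot":[0,0,-0.5]}]'
python3 -m pendant '[{"hand":1,"dp":[0,-0.3975,0],"rot":[0,0,0]},{"hand":1,"dp":[0,-0.3975,0],"rot":[0,0,0]},{"hand":1,"dp":[0,-0.3975,0],"rot":[0,0,0]},{"hand":1,"dp":[0,-0.3975,0],"rot":[0,0,0]},{"hand":1,"dp":[0,-0.3975,0],"rot":[0,0,0]},{"hand":1,"dp":[0,-0.3975,0],"rot":[0,0,0]}]'; python3 - <<'E'
from h import *
t=imaging.get_image("top")[:,:,::-1];s=imaging.get_image("side")[:,:,::-1]
a=cv2.resize(t[170:320,150:550],None,fx=2,fy=2);b=cv2.resize(s[130:330,130:450],None,fx=1.5,fy=1.5)
o=np.zeros((600,800,3),np.uint8);o[:300]=a;o[300:,:480]=b
cv2.imwrite("pics/g2.png",cv2.convertScaleAbs(o,alpha=1.3,beta=10));s=readout.get_state();print(s["position"],s["q"])
E
```

```text
clock: 21.55
position: [489.9, -102.9, 123.9]
ee_rot: [-0.705, 0.71, -0.0, 0.0]
wrist_force: [-0.2, 1.3, -0.0]
grip_width: 87.8
gripper_force: 0.0
clock: 22.15
position: [489.6, -261.6, 123.6]
ee_rot: [-0.704, 0.71, 0.0, -0.0]
wrist_force: [-0.0, -0.1, -0.1]
grip_width: 87.4
gripper_force: 0.0
[ 489.87482722 -260.9722529   123.83810616] [-1.36752553e-01  2.53451712e-01 -3.93065736e-01 -1.56500823e-04
 -9.24256986e-01  1.29032514e-01]
```

View pics/g2.png

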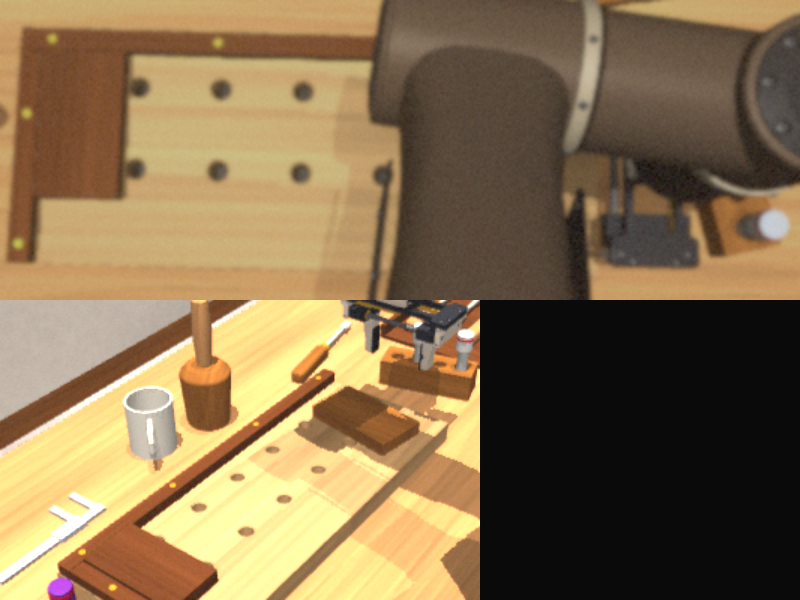

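```bash
python3 -m pendant '[{"hand":1,"dp":[0,0,-0.1],"rot":[0,0,0]},{"hand":1,"dp":[0,0,-0.2],"rot":[0,0,0]},{"hand":1,"dp":[0,0,-0.2],"rot":[0,0,0]},{"hand":1,"dp":[0,0.02,-0.2],"rot":[0,0,0]},{"hand":1,"dp":[0,0.04,-0.2],"rot":[0,0,0]},{"hand":1,"dp":[0,0.06,-0.2],"rot":[0,0,0]},{"hand":1,"dp":[0,0.08,-0.2],"rot":[0,0,0]},{"hand":1,"dp":[0,0.1,-0.2],"rot":[0,0,0]},{"hand":1,"dp":[0,0.12,-0.2],"rot":[0,0,0]},{"hand":1,"dp":[0,0.15,-0.2],"rot":[0,0,0]},{"hand":1,"dp":[0,0.18,-0.2],"rot":[0,0,0]},{"hand":1,"dp":[0,0.21,-0.2],"rot":[0,0,0]},{"hand":1,"dp":[0,0.24,-0.2],"rot":[0,0,0]},{"hand":1,"dp":[0,0.27,-0.2],"rot":[0,0,0]},{"hand":1,"dp":[0,0.3,-0.2],"rot":[0,0,0]},{"hand":1,"dp":[0,0.33,-0.2],"rot":[0,0,0]},{"hand":1,"dp":[0,0.36,-0.2],"rot":[0,0,0]},{"hand":1,"dp":[0,0.39,-0.2],"rot":[0,0,0]},{"hand":1,"dp":[0,0.42,-0.2],"rot":[0,0,0]},{"hand":1,"dp":[0,0.45,-0.2],"rot":[0,0,0]}]'
python3 -m pendant '[{"hand":1,"dp":[0,0.03,0],"rot":[0,0,0]},{"hand":1,"dp":[0,0.06,0],"rot":[0,0,0]},{"hand":1,"dp":[0,0.09,0],"rot":[0,0,0]},{"hand":1,"dp":[0,0.12,0],"rot":[0,0,0]},{"hand":1,"dp":[0,0.15,0],"rot":[0,0,0]},{"hand":1,"dp":[0,0.18,0],"rot":[0,0,0]},{"hand":1,"dp":[0,0.21,0],"rot":[0,0,0]},{"hand":1,"dp":[0,0.24,0],"rot":[0,0,0]},{"hand":1,"dp":[0,0.27,0],"rot":[0,0,0]},{"hand":1,"dp":[0,0.3,0],"rot":[0,0,0]},{"hand":1,"dp":[0,0.33,0],"rot":[0,0,0]},{"hand":1,"dp":[0,0.36,0],"rot":[0,0,0]},{"hand":1,"dp":[0,0.39,0],"rot":[0,0,0]},{"hand":1,"dp":[0,0.42,0],"rot":[0,0,0]},{"hand":1,"dp":[0,0.45,0],"rot":[0,0,0]},{"hand":1,"dp":[0,0.48,0],"rot":[0,0,0]},{"hand":1,"dp":[0,0.5,0],"rot":[0,0,0]},{"hand":1,"dp":[0,0.515,0],"rot":[0,0,0]},{"hand":1,"dp":[0,0.53,0],"rot":[0,0,0]},{"hand":1,"dp":[0,0.54,0],"rot":[0,0,0]}]'
python3 -m pendant '[{"hand":1,"dp":[0,0.01,0],"rot":[0,0,0]},{"hand":1,"dp":[0,0.02,0],"rot":[0,0,0]},{"hand":1,"dp":[0,0.03,0],"rot":[0,0,0]},{"hand":1,"dp":[0,0.038,0],"rot":[0,0,0]},{"hand":1,"dp":[0,0.038,0],"rot":[0,0,0]}]'
```

```text
clock: 24.25
position: [489.7, -81.0, 43.7]
ee_rot: [-0.704, 0.71, 0.0, -0.0]
wrist_force: [-0.2, -1.9, 0.7]
grip_width: 87.7
gripper_force: 1.0
clock: 26.25
position: [489.8, 134.3, 43.7]
ee_rot: [-0.704, 0.71, 0.0, -0.0]
wrist_force: [0.4, -1.0, 0.3]
grip_width: 87.7
gripper_force: 0.9
clock: 26.75
position: [490.0, 149.7, 43.8]
ee_rot: [-0.704, 0.71, 0.0, 0.0]
wrist_force: [1.0, -0.3, -0.3]
grip_width: 87.5
gripper_force: 0.0
```

```bash
python3 -m pendant '[{"hand":1,"dp":[0,0.005,0],"rot":[0,0,0]},{"hand":1,"dp":[0,0.01,0],"rot":[0,0,0]},{"hand":1,"dp":[0,0.014,0],"rot":[0,0,0]},{"hand":1,"dp":[0,0.014,0],"rot":[0,0,0]},{"hand":1,"dp":[0,0.014,0],"rot":[0,0,0]}]'
python3 -m pendant '[{"hand":1,"dp":[0,0.003,0],"rot":[0,0,0]},{"hand":1,"dp":[0,0.003,0],"rot":[0,0,0]},{"hand":1,"dp":[0,0.003,0],"rot":[0,0,0]}]'
```

```text
clock: 27.25
position: [489.4, 153.9, 43.8]
ee_rot: [-0.703, 0.711, -0.0, -0.001]
wrist_force: [-0.4, -4.7, 3.6]
grip_width: 87.7
gripper_force: 2.6
clock: 27.55
position: [489.2, 154.0, 43.8]
ee_rot: [-0.703, 0.711, -0.0, -0.001]
wrist_force: [1.0, -10.5, 3.7]
grip_width: 87.6
gripper_force: 5.3
```

```bash
python3 -m pendant '[{"hand":1,"dp":[0,-0.05,0],"rot":[0,0,0]},{"hand":1,"dp":[0,-0.06,0.07],"rot":[0,0,0]},{"hand":-0.4,"dp":[-0.05,-0.06,0.15],"rot":[0,0,0.05]},{"hand":-0.4,"dp":[-0.15,0,0.15],"rot":[0,0,0.5]},{"hand":-0.4,"dp":[-0.25,0.1,0.15],"rot":[0,0,0.5]},{"hand":-0.4,"dp":[-0.267,0.131,0.15],"rot":[0,0,0.5]},{"hand":-0.4,"dp":[-0.267,0.131,0.15],"rot":[0,0,0.5]},{"hand":-0.4,"dp":[-0.267,0.131,0.15],"rot":[0,0,0.5]},{"hand":-0.4,"dp":[-0.267,0.131,0.15],"rot":[0,0,0.5]},{"hand":-0.4,"dp":[-0.267,0.131,0.15],"rot":[0,0,0.5]},{"hand":-0.4,"dp":[-0.267,0.131,0.15],"rot":[0,0,0.5]},{"hand":-0.4,"dp":[-0.267,0.131,0.15],"rot":[0,0,0.5]},{"hand":-0.4,"dp":[-0.267,0.131,0.15],"rot":[0,0,0.5]},{"hand":-0.4,"dp":[-0.267,0.131,0.15],"rot":[0,0,0.5]},{"hand":-0.4,"dp":[-0.267,0.131,0.08],"rot":[0,0,0.5]},{"hand":-0.4,"dp":[-0.267,0.131,0],"rot":[0,0,0.5]},{"hand":-0.4,"dp":[-0.267,0.131,0],"rot":[0,0,0.5]}]'
python3 -m pendant '[{"hand":-0.4,"dp":[0.02,0,0],"rot":[0,0,0]},{"hand":-0.4,"dp":[0.04,0,0],"rot":[0,0,0]},{"hand":-0.4,"dp":[0.06,0,0],"rot":[0,0,0]},{"hand":-0.4,"dp":[0.08,0,0],"rot":[0,0,0]},{"hand":-0.4,"dp":[0.1,0,0],"rot":[0,0,0]},{"hand":-0.4,"dp":[0.12,0,0],"rot":[0,0,0]},{"hand":-0.4,"dp":[0.135,0,0],"rot":[0,0,0]},{"hand":-0.4,"dp":[0.15,0,0],"rot":[0,0,0]},{"hand":-0.4,"dp":[0.155,0,0],"rot":[0,0,0]},{"hand":-0.4,"dp":[0.155,0,0],"rot":[0,0,0]}]'
python3 -m pendant '[{"hand":-0.4,"dp":[0.004,0,0],"rot":[0,0,0]},{"hand":-0.4,"dp":[0.008,0,0],"rot":[0,0,0]},{"hand":-0.4,"dp":[0.011,0,0],"rot":[0,0,0]},{"hand":-0.4,"dp":[0.011,0,0],"rot":[0,0,0]},{"hand":-0.4,"dp":[0.011,0,0],"rot":[0,0,0]}]'
```

```text
clock: 29.25
position: [381.3, 206.4, 41.1]
ee_rot: [1.0, -0.006, -0.002, 0.002]
wrist_force: [-0.1, -1.7, 0.7]
grip_width: 26.5
gripper_force: 0.0
clock: 30.25
position: [445.4, 208.5, 43.7]
ee_rot: [1.0, -0.005, 0.0, -0.0]
wrist_force: [-1.2, 0.1, 0.6]
grip_width: 26.3
gripper_force: 0.0
clock: 30.75
position: [449.0, 208.3, 43.7]
ee_rot: [1.0, -0.005, -0.0, 0.0]
wrist_force: [-4.1, 0.9, 0.7]
grip_width: 26.1
gripper_force: 2.2
```

```bash
python3 -m pendant '[{"hand":-0.4,"dp":[0.005,0,0],"rot":[0,0,0]},{"hand":-0.4,"dp":[0.008,0,0],"rot":[0,0,0]},{"hand":-0.4,"dp":[0.008,0,0],"rot":[0,0,0]},{"hand":-0.4,"dp":[0.008,0,0],"rot":[0,0,0]}]'
python3 -m pendant '[{"hand":-0.4,"dp":[-0.06,0,0],"rot":[0,0,0]},{"hand":-0.4,"dp":[-0.06,0,0.1],"rot":[0,0,0]},{"hand":-0.4,"dp":[-0.1,-0.1,0.2],"rot":[0,0,0]},{"hand":-0.4,"dp":[-0.08,-0.25,0.3],"rot":[0,0,0]},{"hand":-0.4,"dp":[-0.06,-0.4,0.4],"rot":[0,0,0]},{"hand":-0.4,"dp":[-0.04,-0.55,0.4],"rot":[0,0,0]},{"hand":-0.4,"dp":[-0.02,-0.7,0.4],"rot":[0,0,0]},{"hand":-0.4,"dp":[0,-0.85,0.4],"rot":[0,0,0]},{"hand":-0.4,"dp":[0,-1,0.4],"rot":[0,0,0]},{"hand":-0.4,"dp":[0,-1,0.4],"rot":[0,0,0]},{"hand":-0.4,"dp":[0,-1,0.4],"rot":[0,0,0]},{"hand":-0.4,"dp":[0,-1,0.4],"rot":[0,0,0]}]';python3 - <<'E'
from h import *
t=imaging.get_image("top")[:,:,::-1];s=imaging.get_image("side")[:,:,::-1]
cv2.imwrite("pics/h_top.png",t);cv2.imwrite("pics/h_side.png",s)
a=cv2.resize(t[175:315,150:310],None,fx=2.5,fy=2.5,interpolation=cv2.INTER_CUBIC);b=cv2.resize(s[200:340,160:320],None,fx=2.5,fy=2.5,interpolation=cv2.INTER_CUBIC)
cv2.imwrite("pics/h1.png",cv2.convertScaleAbs(np.hstack([a,b]),alpha=1.4,beta=20));s=readout.get_state();print(s["position"],s["q"])
E
```

```text
clock: 31.15
position: [449.2, 208.1, 43.7]
ee_rot: [1.0, -0.005, -0.002, 0.0]
wrist_force: [-24.7, 7.5, 15.7]
grip_width: 26.2
gripper_force: 12.5
clock: 32.35
position: [452.9, -195.7, 203.9]
ee_rot: [1.0, -0.007, 0.0, 0.001]
wrist_force: [-0.5, 0.3, 0.3]
grip_width: 26.4
gripper_force: 0.0
[ 452.53771718 -192.74224374  203.65101413] [-1.86509501e-03  7.19140891e-02 -4.15692998e-01  2.93133306e-04
 -1.08299509e+00  1.56032195e+00]
```

View pics/h1.png

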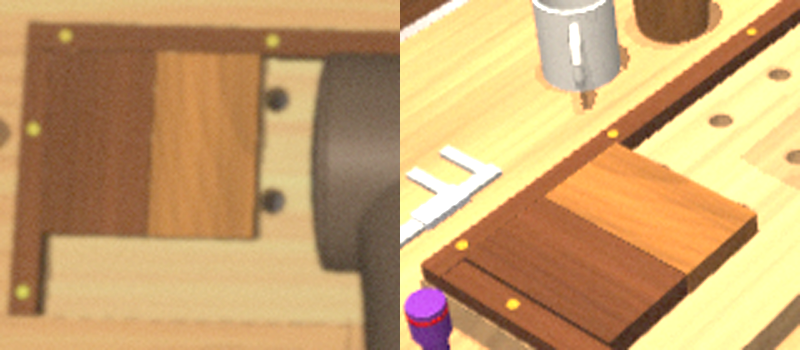

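The boards are laid up: the walnut and cherry are closed up and both touch the back fence. The row 2 holes show at crop (276,99) and (272,201). Next I'll fetch dog A from the rack.

```bash
python3 -m pendant '[{"hand":0.3,"dp":[-0.035,-0.561,0],"rot":[0,0,0.078]},{"hand":0.3,"dp":[-0.035,-0.561,0],"rot":[0,0,0.078]},{"hand":0.3,"dp":[-0.035,-0.561,0],"rot":[0,0,0.078]},{"hand":0.3,"dp":[-0.035,-0.561,0],"rot":[0,0,0.078]},{"hand":0.3,"dp":[-0.035,-0.561,0],"rot":[0,0,0.078]},{"hand":0.3,"dp":[-0.035,-0.561,0],"rot":[0,0,0.078]},{"hand":0.3,"dp":[-0.035,-0.561,0],"rot":[0,0,0.078]},{"hand":0.3,"dp":[-0.035,-0.561,-0.1],"rot":[0,0,0.078]},{"hand":0.3,"dp":[-0.035,-0.561,-0.2],"rot":[0,0,0.078]},{"hand":0.3,"dp":[-0.035,-0.561,-0.297],"rot":[0,0,0.078]},{"hand":0.3,"dp":[-0.035,-0.561,-0.297],"rot":[0,0,0.078]},{"hand":0.3,"dp":[-0.035,-0.561,-0.297],"rot":[0,0,0.078]},{"hand":-0.5,"dp":[-0.035,-0.561,-0.297],"rot":[0,0,0.078]},{"hand":-0.5,"dp":[-0.035,-0.561,-0.297],"rot":[0,0,0.078]},{"hand":-0.5,"dp":[-0.035,-0.561,-0.297],"rot":[0,0,0.078]},{"hand":-0.5,"dp":[-0.035,-0.561,-0.297],"rot":[0,0,0.078]},{"hand":-0.5,"dp":[-0.035,-0.561,-0.297],"rot":[0,0,0.078]},{"hand":-0.5,"dp":[-0.035,-0.561,-0.297],"rot":[0,0,0.078]}]' 25;  python3 -c "
from plant import readout;s=readout.get_state();print(s['moment'],s['q'])"
```

```text
clock: 34.25
position: [438.9, -416.3, 85.9]
ee_rot: [0.993, 0.118, 0.0, 0.0]
wrist_force: [-0.4, 3.0, 7.0]
grip_width: 29.8
gripper_force: 25.0
[ 9.12729937e-01  3.16147415e-01 -2.26975512e-04] [-4.36205864e-01  3.68227901e-01 -3.24687216e-01  1.81067189e-04
 -8.76735036e-01  2.24254638e+00]
```

```bash
python3 -m pendant '[{"hand":-0.5,"dp":[0,0,0.06],"rot":[0,0,0]},{"hand":-0.5,"dp":[0,0,0.14],"rot":[0,0,0]},{"hand":-0.5,"dp":[0,0,0.24],"rot":[0,0,0]},{"hand":-0.5,"dp":[0,0,0.35],"rot":[0,0,0]},{"hand":-0.5,"dp":[0,0.03,0.35],"rot":[0,0,0]},{"hand":-0.5,"dp":[0.03,0.12,0.35],"rot":[0,0,-0.02]},{"hand":-0.5,"dp":[0.06,0.22,0.35],"rot":[0,0,-0.04]},{"hand":-0.5,"dp":[0.09,0.32,0.35],"rot":[0,0,-0.06]},{"hand":-0.5,"dp":[0.12,0.42,0.35],"rot":[0,0,-0.078]},{"hand":-0.5,"dp":[0.15,0.52,0.35],"rot":[0,0,-0.078]},{"hand":-0.5,"dp":[0.17,0.62,0.35],"rot":[0,0,-0.078]},{"hand":-0.5,"dp":[0.19,0.72,0.35],"rot":[0,0,-0.078]},{"hand":-0.5,"dp":[0.2,0.8,0.35],"rot":[0,0,-0.078]},{"hand":-0.5,"dp":[0.2,0.8,0.35],"rot":[0,0,-0.078]}]' 25
python3 -m pendant '[{"hand":-0.5,"dp":[0.03,0.1,0],"rot":[0,0,0]},{"hand":-0.5,"dp":[0.06,0.2,0],"rot":[0,0,0]},{"hand":-0.5,"dp":[0.09,0.3,0],"rot":[0,0,0]},{"hand":-0.5,"dp":[0.12,0.4,0],"rot":[0,0,0]},{"hand":-0.5,"dp":[0.14,0.5,0],"rot":[0,0,0]},{"hand":-0.5,"dp":[0.16,0.58,0],"rot":[0,0,0]},{"hand":-0.5,"dp":[0.1625,0.615,0],"rot":[0,0,0]},{"hand":-0.5,"dp":[0.1625,0.615,0],"rot":[0,0,0]},{"hand":-0.5,"dp":[0.1625,0.615,-0.08],"rot":[0,0,0]},{"hand":-0.5,"dp":[0.1625,0.615,-0.16],"rot":[0,0,0]},{"hand":-0.5,"dp":[0.1625,0.615,-0.22],"rot":[0,0,0]},{"hand":-0.5,"dp":[0.1625,0.615,-0.245],"rot":[0,0,0]},{"hand":-0.5,"dp":[0.1625,0.615,-0.245],"rot":[0,0,0]},{"hand":-0.5,"dp":[0.1625,0.615,-0.245],"rot":[0,0,0]}]'
python3 snap.py pics/k1.png 230 170 235 200 80 70 5
```

```text
clock: 35.65
position: [518.7, -92.9, 224.4]
ee_rot: [1.0, -0.003, -0.0, -0.0]
wrist_force: [-0.2, -0.8, -2.2]
grip_width: 29.9
gripper_force: 25.0
clock: 37.05
position: [584.3, 149.6, 128.1]
ee_rot: [1.0, -0.005, 0.001, -0.0]
wrist_force: [0.8, -0.1, -1.4]
grip_width: 29.6
gripper_force: 25.0
37.15 [584.5 150.1 128.6] [ 0.1  0.5 -2.1] [-0.05  0.11  0.03] [ 0.58  0.32 -0.28  0.   -0.96  0.99] 29.617906459695867
```

View pics/k1.png

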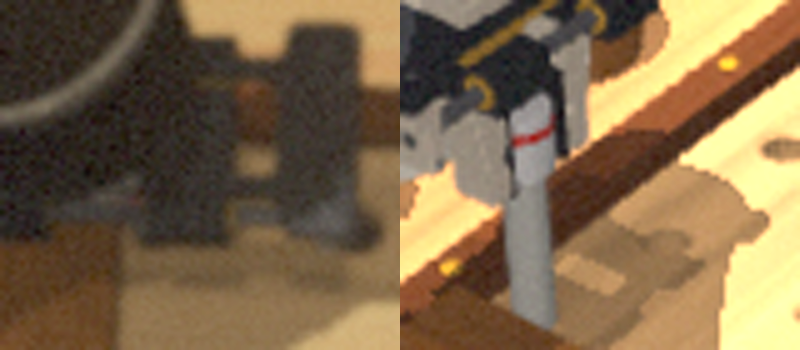

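The pin hangs just behind the cherry, with its foot hidden at crop (535,325). I'm lowering it with the forces watched.

```bash
python3 -m pendant '[{"hand":-0.5,"dp":[0,0,-0.008],"rot":[0,0,0]},{"hand":-0.5,"dp":[0,0,-0.016],"rot":[0,0,0]},{"hand":-0.5,"dp":[0,0,-0.024],"rot":[0,0,0]},{"hand":-0.5,"dp":[0,0,-0.028],"rot":[0,0,0]},{"hand":-0.5,"dp":[0,0,-0.028],"rot":[0,0,0]}]' 25;  python3 -c "
from plant import readout;s=readout.get_state();print(s['moment'])"
```

```text
clock: 37.65
position: [583.3, 149.9, 115.3]
ee_rot: [1.0, -0.005, -0.0, 0.0]
wrist_force: [-0.3, 0.0, -2.1]
grip_width: 29.2
gripper_force: 25.0
[-0.13448755  0.13622565 -0.01892047]
```

```bash
python3 -m pendant '[{"hand":-0.5,"dp":[0,0,-0.02],"rot":[0,0,0]},{"hand":-0.5,"dp":[0,0,-0.04],"rot":[0,0,0]},{"hand":-0.5,"dp":[0,0,-0.06],"rot":[0,0,0]},{"hand":-0.5,"dp":[0,0,-0.07],"rot":[0,0,0]},{"hand":-0.5,"dp":[0,0,-0.076],"rot":[0,0,0]},{"hand":-0.5,"dp":[0,0,-0.079],"rot":[0,0,0]},{"hand":-0.5,"dp":[0,0,-0.079],"rot":[0,0,0]}]' 25;  python3 -c "
from plant import readout;s=readout.get_state();print(s['moment'])"
```

```text
clock: 38.35
position: [584.7, 150.1, 85.9]
ee_rot: [1.0, -0.004, 0.001, -0.0]
wrist_force: [-1.8, -2.3, 10.2]
grip_width: 29.5
gripper_force: 25.0
[-0.60076132  1.19360704  0.00954342]
```

```bash
python3 -m pendant '[{"hand":0.3,"dp":[0,0,0.002],"rot":[0,0,0]},{"hand":0.3,"dp":[0,0,0.002],"rot":[0,0,0]},{"hand":0.3,"dp":[0,0,0.002],"rot":[0,0,0]},{"hand":0.3,"dp":[0,0,0.002],"rot":[0,0,0]},{"hand":0.3,"dp":[0,0,0.1],"rot":[0,0,0]},{"hand":0.3,"dp":[0,0,0.2],"rot":[0,0,0]},{"hand":0.3,"dp":[0,0,0.3],"rot":[0,0,0]},{"hand":0.3,"dp":[0,-0.05,0.352],"rot":[0,0,0]},{"hand":0.3,"dp":[-0.07,-0.7,0.352],"rot":[0,0,0.078]},{"hand":0.3,"dp":[-0.07,-0.7,0.352],"rot":[0,0,0.078]},{"hand":0.3,"dp":[-0.07,-0.7,0.352],"rot":[0,0,0.078]},{"hand":0.3,"dp":[-0.07,-0.7,0.352],"rot":[0,0,0.078]},{"hand":0.3,"dp":[-0.07,-0.7,0.352],"rot":[0,0,0.078]},{"hand":0.3,"dp":[-0.07,-0.7,0.352],"rot":[0,0,0.078]},{"hand":0.3,"dp":[-0.07,-0.7,0.352],"rot":[0,0,0.078]}]' 25
python3 -m pendant '[{"hand":0.3,"dp":[-0.098,-0.6685,0],"rot":[0,0,0]},{"hand":0.3,"dp":[-0.098,-0.6685,0],"rot":[0,0,0]},{"hand":0.3,"dp":[-0.098,-0.6685,0],"rot":[0,0,0]},{"hand":0.3,"dp":[-0.098,-0.6685,0],"rot":[0,0,0]},{"hand":0.3,"dp":[-0.098,-0.6685,0],"rot":[0,0,0]},{"hand":0.3,"dp":[-0.098,-0.6685,0],"rot":[0,0,0]},{"hand":0.3,"dp":[-0.098,-0.6685,0],"rot":[0,0,0]},{"hand":0.3,"dp":[-0.098,-0.6685,0],"rot":[0,0,0]},{"hand":0.3,"dp":[-0.098,-0.6685,-0.1],"rot":[0,0,0]},{"hand":0.3,"dp":[-0.098,-0.6685,-0.2],"rot":[0,0,0]},{"hand":0.3,"dp":[-0.098,-0.6685,-0.3],"rot":[0,0,0]},{"hand":0.3,"dp":[-0.098,-0.6685,-0.35],"rot":[0,0,0]},{"hand":0.3,"dp":[-0.098,-0.6685,-0.35],"rot":[0,0,0]},{"hand":0.3,"dp":[-0.098,-0.6685,-0.35],"rot":[0,0,0]}]'
python3 -m pendant '[{"hand":-0.5,"dp":[0,0,0],"rot":[0,0,0]},{"hand":-0.5,"dp":[0,0,0],"rot":[0,0,0]},{"hand":-0.5,"dp":[0,0,0],"rot":[0,0,0]},{"hand":-0.5,"dp":[0,0,0],"rot":[0,0,0]},{"hand":-0.5,"dp":[0,0,0],"rot":[0,0,0]},{"hand":-0.5,"dp":[0,0,0],"rot":[0,0,0]}]' 25;  python3 -c "
from plant import readout;s=readout.get_state();print(s['moment'])"
```

```text
clock: 39.85
position: [555.0, -132.0, 224.7]
ee_rot: [0.993, 0.116, -0.0, -0.0]
wrist_force: [0.2, -0.0, -0.5]
grip_width: 56.5
gripper_force: 0.0
clock: 41.25
position: [517.5, -396.5, 85.8]
ee_rot: [0.993, 0.119, 0.0, 0.0]
wrist_force: [1.0, -0.1, 1.0]
grip_width: 57.0
gripper_force: 0.0
clock: 41.85
position: [516.7, -397.6, 85.7]
ee_rot: [0.993, 0.118, 0.0, 0.0]
wrist_force: [-0.3, 2.5, 4.8]
grip_width: 29.2
gripper_force: 25.0
[0.56044352 0.3424485  0.04333197]
```

```bash
python3 -m pendant '[{"hand":-0.5,"dp":[0,0,0.06],"rot":[0,0,0]},{"hand":-0.5,"dp":[0,0,0.14],"rot":[0,0,0]},{"hand":-0.5,"dp":[0,0,0.24],"rot":[0,0,0]},{"hand":-0.5,"dp":[0,0,0.35],"rot":[0,0,0]},{"hand":-0.5,"dp":[0,0.03,0.35],"rot":[0,0,0]},{"hand":-0.5,"dp":[0,0.12,0.35],"rot":[0,0,-0.02]},{"hand":-0.5,"dp":[-0.01,0.22,0.35],"rot":[0,0,-0.04]},{"hand":-0.5,"dp":[-0.01,0.32,0.35],"rot":[0,0,-0.06]},{"hand":-0.5,"dp":[-0.02,0.42,0.35],"rot":[0,0,-0.078]},{"hand":-0.5,"dp":[-0.02,0.52,0.35],"rot":[0,0,-0.078]},{"hand":-0.5,"dp":[-0.03,0.62,0.35],"rot":[0,0,-0.078]},{"hand":-0.5,"dp":[-0.03,0.72,0.35],"rot":[0,0,-0.078]},{"hand":-0.5,"dp":[-0.03,0.8,0.35],"rot":[0,0,-0.078]},{"hand":-0.5,"dp":[-0.03,0.8,0.35],"rot":[0,0,-0.078]}]' 25
python3 -m pendant '[{"hand":-0.5,"dp":[0,0.1,0],"rot":[0,0,0]},{"hand":-0.5,"dp":[-0.01,0.2,0],"rot":[0,0,0]},{"hand":-0.5,"dp":[-0.015,0.3,0],"rot":[0,0,0]},{"hand":-0.5,"dp":[-0.02,0.4,0],"rot":[0,0,0]},{"hand":-0.5,"dp":[-0.025,0.5,0],"rot":[0,0,0]},{"hand":-0.5,"dp":[-0.027,0.55,0],"rot":[0,0,0]},{"hand":-0.5,"dp":[-0.027,0.571,0],"rot":[0,0,0]},{"hand":-0.5,"dp":[-0.027,0.571,0],"rot":[0,0,0]},{"hand":-0.5,"dp":[-0.027,0.571,-0.08],"rot":[0,0,0]},{"hand":-0.5,"dp":[-0.027,0.571,-0.16],"rot":[0,0,0]},{"hand":-0.5,"dp":[-0.027,0.571,-0.22],"rot":[0,0,0]},{"hand":-0.5,"dp":[-0.027,0.571,-0.245],"rot":[0,0,0]},{"hand":-0.5,"dp":[-0.027,0.571,-0.245],"rot":[0,0,0]},{"hand":-0.5,"dp":[-0.027,0.571,-0.253],"rot":[0,0,0]},{"hand":-0.5,"dp":[-0.027,0.571,-0.261],"rot":[0,0,0]},{"hand":-0.5,"dp":[-0.027,0.571,-0.269],"rot":[0,0,0]},{"hand":-0.5,"dp":[-0.027,0.571,-0.273],"rot":[0,0,0]},{"hand":-0.5,"dp":[-0.027,0.571,-0.273],"rot":[0,0,0]}]';  python3 -c "
from plant import readout;s=readout.get_state();print(s['moment'])"
```

```text
clock: 43.25
position: [504.1, -74.4, 224.7]
ee_rot: [1.0, -0.003, 0.0, -0.0]
wrist_force: [0.4, -0.2, -1.1]
grip_width: 29.7
gripper_force: 25.0
clock: 45.05
position: [493.5, 151.0, 115.8]
ee_rot: [1.0, -0.005, 0.0, -0.0]
wrist_force: [0.3, -0.1, -2.3]
grip_width: 29.8
gripper_force: 25.0
[-0.10097823  0.15049841  0.01307074]
```

The pin is in the hole and the forces are free, so I'll lower it fully, release and retreat.

```bash
python3 -m pendant '[{"hand":-0.5,"dp":[0,0,-0.02],"rot":[0,0,0]},{"hand":-0.5,"dp":[0,0,-0.04],"rot":[0,0,0]},{"hand":-0.5,"dp":[0,0,-0.06],"rot":[0,0,0]},{"hand":-0.5,"dp":[0,0,-0.07],"rot":[0,0,0]},{"hand":-0.5,"dp":[0,0,-0.076],"rot":[0,0,0]},{"hand":-0.5,"dp":[0,0,-0.079],"rot":[0,0,0]},{"hand":-0.5,"dp":[0,0,-0.079],"rot":[0,0,0]}]' 25
python3 -m pendant '[{"hand":0.3,"dp":[0,0,0.002],"rot":[0,0,0]},{"hand":0.3,"dp":[0,0,0.002],"rot":[0,0,0]},{"hand":0.3,"dp":[0,0,0.002],"rot":[0,0,0]},{"hand":0.3,"dp":[0,0,0.002],"rot":[0,0,0]},{"hand":0.3,"dp":[0,0,0.1],"rot":[0,0,0]},{"hand":0.3,"dp":[0,0,0.2],"rot":[0,0,0]},{"hand":0.3,"dp":[0,0,0.3],"rot":[0,0,0]},{"hand":0.3,"dp":[0,-0.05,0.352],"rot":[0,0,0]},{"hand":0.3,"dp":[-0.1,-1,0.352],"rot":[0,0,0]},{"hand":0.3,"dp":[-0.1,-1,0.352],"rot":[0,0,0]},{"hand":0.3,"dp":[-0.1,-1,0.352],"rot":[0,0,0]},{"hand":0.3,"dp":[-0.1,-1,0.352],"rot":[0,0,0]},{"hand":0.3,"dp":[-0.1,-1,0.352],"rot":[0,0,0]},{"hand":0.3,"dp":[-0.1,-1,0.352],"rot":[0,0,0]},{"hand":0.3,"dp":[-0.1,-1,0.352],"rot":[0,0,0]},{"hand":0.3,"dp":[-0.1,-1,0.352],"rot":[0,0,0]},{"hand":0.3,"dp":[-0.1,-1,0.352],"rot":[0,0,0]},{"hand":0.3,"dp":[-0.1,-1,0.352],"rot":[0,0,0]}]'
python3 snap.py pics/m1.png 150 170 150 190 160 160 2.5
```

```text
clock: 45.75
position: [494.6, 151.2, 85.6]
ee_rot: [1.0, -0.004, 0.001, -0.0]
wrist_force: [-2.3, -1.0, 11.2]
grip_width: 29.4
gripper_force: 25.0
clock: 47.55
position: [453.1, -249.7, 224.5]
ee_rot: [1.0, -0.006, -0.0, -0.0]
wrist_force: [0.2, 0.0, 0.4]
grip_width: 57.1
gripper_force: 0.0
47.65 [ 453.6 -248.5  224.8] [-0.9  0.2  0.8] [-0.02  0.13  0.  ] [-0.12  0.1  -0.33 -0.   -1.14  1.68] 57.04726612753695
```

View pics/m1.png

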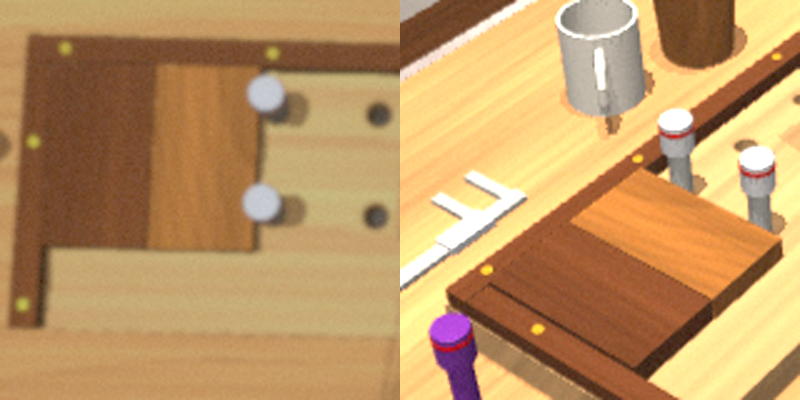

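Both dogs stand fully down behind the cherry, at top crop (266,93) and (262,202). The boards are still closed up and square to both fences, and the mug and caliper are where they were, so I'm handing in.

```bash
python3 -c "
from plant import manip;print(manip.close_job())"
```

```text
the job is handed in; nothing more can be done
None
```

The job is handed in: dog A was parked first, then the walnut and cherry boards (no lime board was there) were laid up in the corner, and both dogs now stand fully down in the second row of holes, with the mug, mallet, gouge and caliper never touched.

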